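# Feed an optical pick-up down the gravity chute to its escapement stop

## Robot

A 7-joint arm with a two-finger parallel gripper is mounted at the origin on the work surface. World frame = base frame: x ahead of the robot, y to its left, z up, the work surface at z = 0. Lengths are in m, angles in degrees, forces in N, time in s.
With the tool pointing down it reaches from about 0.4 to 0.85 m from the base axis. Payload 4.5 kg.
Tool frame: the origin (TCP) lies midway between the tips of the shut fingers; the grasp point (between the pads) lies 19 mm behind it; z points along the fingers, x is the direction in which the jaws open and shut, and the axes are right-handed (so a half turn about z gives the same grasp; the last joint's range is limited). The gripper opens to 88 mm and grips with 3 to 60 N. Pads are 18 mm wide; open, the fingers measure 123 mm over their backs; the gripper's body (75 mm by 187 mm) begins 45 mm behind the grasp point.
Start: joints at [-68.022, 39.483, -11.15, 89.685, 9.013, 51.709, -12.324], TCP at [0.214, 0.587, 0.239] pointing down, gripper open.
Joint ranges: [-172.22, 172.22], [-26.19, 119.32], [-84.43, 86.54], [7.71, 146.69], [-57.33, 237.33], [2.42, 119.75], [-152.13, 152.13]. Speed limits (degrees/s): [147.25, 147.25, 180, 180, 180, 180, 180].

## Interface

Orientations are given as [roll, pitch, yaw] about the fixed x, y, z axes, in that order (R = Rz(yaw) Ry(pitch) Rx(roll)).
In Python, from workcell import env gives the robot as it stands.
- The arm moves only by the tool step_arm, never from a script. Its argument "motion" is a list of rows, each a list of 2 entries, a list of its own where there are three numbers: the shift along the tool's x, y, z in cm, then the turn about the tool's z in degrees. In form: [[[x, y, z], yaw], ...]. A call has 1 to 20 rows; each row shifts and turns the commanded pose from where the row before left it, along the tool's axes as they then stand; what a row does not reach is not made up. A row lasts 1/12 s, in which the tool goes at most 41.7 mm and 7.16 degrees, less where a joint would pass 70% of its speed; a pose out of reach is approached as far as the arm can. A call is refused whole if a number of a shift passes 4.17 or a number of a turn 7.16, either way. A call with a gripper value outside its range is refused whole. "fingers" is the finger opening in cm, from 0 to 8.81, set as the call begins (left out, the last holds). The fingers move at their own pace and stop on an object; the grip force is fixed at half the most. Time passes only in rows, so rows that do not move let the fingers close. It gives the time, the measured TCP pose, the force and the opening at its end, in the units of the state.
- env.get_obs(): the state, without advancing time (a new reading comes with each control period).
- env.grab_frame(name): name is "side" or "top" or "wrist"; returns a dict with "img" (480x640x3 uint8, blue, green, red), "vfov" (degrees; the focal length in pixels is half the picture's height over the tangent of half this angle, whatever the lens; pixels are square), "cx", "cy" (the principal point, pixels), "R" (3x3) and "t" (3): a world point X has camera coordinates R X + t. Camera axes: x right, y down, z forward; pixel columns grow to the right and rows downward; lengths in m; the calibration is good to about 2 mm. A picture is of the moment at which its call begins. There is no depth.
- env.close_job(): hands the job in, once; it reports no verdict.
Trained networks look in a picture, given as the dict that the camera call returned (one of the last four; its "shot" number tells which), for a name from the list of things; names that differ only in an ending like _2 or _b are one class to them, and where a whole thing is asked for, a point or a joint stands for the part that bears it (a point fixed in the world has none). Each returns a list of dicts, best first, with "p" (0 to 1); they miss things now and then, are a little off and sometimes report something else, mostly with a low value. They report only what shows in the picture. A call takes as long as a camera call.
- env.search_frame(picture, thing): "xy" ([column, row] in pixels, amid what is visible of it).
The state is a dict: "t": time; "joint_pos": joint angles; "joint_vel": joint speeds; "joint_torque": joint torques, N m; "position": TCP position; "orientation": TCP orientation; "wrist_force": force on the tool from outside, world axes, zero at the start; "ft_torque": the same for the moment, N m; "gripper_width": opening from 0.0 (shut) to 1.0 (fully open).
Only numpy, scipy, OpenCV 4.12 (cv2) and the standard library are available. Lean on these libraries where they do the work, as an engineer would, in place of code of your own. Each camera call takes 0.05 s, during which the arm holds its last target.

## Task

Take the finished optical pick-up (the one with lens, board and plug socket, not the bare housing) out of the parts tray, where only its long sides can be reached, put it down on the small rubber pad and let go, then take it again by its two ends, since the chute leaves no room beside it. Lay it lens up, plug socket uphill, in the open upper part of the sloped chute and let go, then push it down from behind until it rests against the escapement stop and the spring catch has sprung shut behind it. Never let it drop, and leave the bare housing and everything else on the bench where they are.

Things in the scene. Friction and masses are not known exactly. Their poses are not given: they have to be found in the camera images.
- pickup_center (a point): Centre of the finished optical pick-up: a black block 56 mm long (its x), 34 wide (y), 28 tall (z up), 0.07 to 0.14 kg; this point is 14 mm above its flat underside. Long sides and ends are flat and may be gripped. On top: round lens towards +x (32 mm above the underside), green board with a cream plug socket at the -x end. It starts upright in one of the tray's two bays.
- pickup_socket (a point): The cream plug socket on top of the pick-up at its -x end: 21.5 mm from the centre along -x and 20 mm above it; it is 7 x 28 mm and its top is 37 mm above the underside.
- shell_center (a point): Centre of the bare housing in the other bay: an empty open-topped black shell, 56 x 34 x 28 mm like the pick-up's, without lens, board or socket. Leave it.
- tray: Fixed grey parts tray, 72 mm (x) by 236 mm (y), origin under its centre on the table. Its floor is 3 mm thick. Two bays, at y = -45 and +45 mm; the part lies with its length along the tray's x, socket towards -x. The short side walls are 12 mm tall above the table.
- tray_end_wall (a point): Middle of the top of the tray's -x wall. This wall and the like one at +x, 29 mm above the table, stand 3 mm from the part's ends, so fingers cannot get at its ends here. Along its long sides 50 mm or more are free down to the tray floor, but for locating ribs 10 mm above the table, 22 mm or more from the part's middle.
- pad: Fixed flat rubber pad, 100 x 100 mm, 3 mm thick, origin under its centre on the table. It is bare: the place to put the part down.
- chute: Sloped channel of the fixed gravity feeder. Origin on its floor, centre line, at the uphill face of the stop, 50 mm above the table. x runs along the floor DOWNHILL (0.25 rad below level), z square to the floor, y across. Open at the top and at its upper end x = -235 mm; 45 mm wide between its guides as far as x = -118, narrowing to 38 mm from x = -96 on. The part does not slide by itself: friction holds it; push it until its centre is at x = -28, z = 14 mm.
- guide_edge (a point): Top edge of the guide on the chute's +y side. Both guides stand upright to 27 mm above the floor, then flare outwards to 39 mm (61 mm apart there at the loading place, 54 mm lower down), so there is no room for fingers beside the part: it can be set in only held by its ends. At the chute's upper end they reach 146 mm above the table.
- load_place (a point): On the chute floor, centre line, at x = -155 mm of the chute: a good place for the middle of the part when it is set in. There is room for a finger at both ends of it here, and 80 mm of channel uphill of this point.
- stop_blade (a point): The escapement stop: a fixed steel blade across the channel, 24 mm wide, standing 24 mm above the floor; this point is on its uphill face half-way up.
- keeper_strap (a point): Middle of the top of a steel strap bridging the channel near the stop, x = -20 to -8 mm of the chute, 44 to 47 mm above the floor. The part passes under it but cannot be laid in there from above.
- catch (a joint): Spring catch, rad: a steel arm pivoted outside the guide on the chute's +y side at x = -94 mm, reaching downhill into the channel through a window. 0 = sprung in (at rest). The passing part pushes it outwards (about 0.2 to 0.3 rad, a few newtons of resistance); it springs back to 0 behind the part when the part has reached the stop.
- catch_nose (a point): The nose of the catch at rest: x = -58 mm of the chute, standing 8 mm into the channel from the +y guide, 8 to 18 mm above the floor.
- cover: Loose black sheet cover, 66 x 54 x 24 mm, on the mat. Leave it.
- driver: Loose screwdriver, 150 mm, lying on the mat. Leave it.
- tweezers: Loose steel tweezers, 145 mm, lying on the mat. Leave them.
- reel: Loose small solder reel, 54 mm across, 38 mm tall. Leave it.
- screw_box: Loose closed box for screws, 53 x 73 x 44 mm. Leave it.
- brush: Loose brush, 150 mm, lying on the mat. Leave it.

How it is judged:
By the outcome, as a careful person would: the job done as asked, in the order asked, and still so for the second after the job is handed in, with the robot touching nothing.
It also fails if it takes over 72 s, if anything falls off the work surface, if the arm or the gripper's body presses on something with over 40 N, if the wrist force passes 120 N, or if a joint passes its speed limit or range.

## Working session

There is one attempt and no reset: what is moved stays moved. The work goes in short steps, Python scripts to look and compute and a tool call to move; the robot and the scene stay as the last step left them, time stands still between calls to the robot, and variables do not carry over. Pictures are saved under pics/ and viewed, and the job is handed in when it is done.

Besides the shell and the picture viewer there is one more tool, called after "Request:" in YAML: its name, and indented under it one key for each argument. step_arm: Moves the arm, as the interface text tells. Its arguments: {"type":"object","properties":{"motion":{"type":"array"},"fingers":{"type":"number"}},"required":["motion"]}

```bash
mkdir -p pics; ls; cat > h.py <<'E'
import numpy as np, cv2
from workcell import env
from scipy.spatial.transform import Rotation as Rn
def ray(f,uv):
    h=f["img"].shape[0]; fl=h/2/np.tan(np.radians(f["vfov"])/2)
    R=np.array(f["R"]);t=np.array(f["t"])
    d=R.T@np.array([(uv[0]-f["cx"])/fl,(uv[1]-f["cy"])/fl,1.]); return -R.T@t,d
def atz(f,uv,z):
    c,d=ray(f,uv); return c+d*(z-c[2])/d[2]
def proj(f,X):
    h=f["img"].shape[0]; fl=h/2/np.tan(np.radians(f["vfov"])/2)
    p=np.array(f["R"])@np.asarray(X,float)+np.array(f["t"]); return np.array([f["cx"]+fl*p[0]/p[2],f["cy"]+fl*p[1]/p[2]])
def tri(rs):
    A=np.zeros((3,3));b=np.zeros(3)
    for c,d in rs:
        d=d/np.linalg.norm(d);P=np.eye(3)-np.outer(d,d);A+=P;b+=P@c
    return np.linalg.solve(A,b)
E
python3 - <<'E'
from h import *
o=env.get_obs();print({k:np.round(v,3).tolist() for k,v in o.items()})
for n in("side","top","wrist"):
    f=env.grab_frame(n);cv2.imwrite(f"pics/{n}0.png",f["img"])
    print(n,f["vfov"],f["cx"],f["cy"],np.round(-np.array(f["R"]).T@np.array(f["t"]),3))
    import pickle;pickle.dump(f,open(f"{n}0.pkl","wb"))
    for th in ["pickup_center","pickup_socket","shell_center","tray","tray_end_wall","pad","chute","guide_edge","load_place","stop_blade","keeper_strap","catch_nose"]:
        r=env.search_frame(f,th); print(n,th,[(np.round(q["xy"],1).tolist(),round(q["p"],2)) for q in r[:3]])
print(env.get_obs()["t"])
E
```

```text
pics
{'t': 0.0, 'joint_pos': [-68.02, 39.532, -11.145, 89.743, 9.012, 51.71, -12.325], 'joint_vel': [-0.064, 0.045, 0.017, 0.012, 0.017, 0.008, 0.02], 'joint_torque': [-0.0, -52.756, -1.267, -15.342, -0.053, 0.006, 0.0], 'position': [0.214, 0.587, 0.238], 'orientation': [179.993, 0.103, 69.961], 'wrist_force': [0.03, 0.206, -0.385], 'ft_torque': [-0.036, 0.021, 0.045], 'gripper_width': 1.002}
side 57.285339989080015 320.3415785962124 249.5533066667529 [0.425 0.64  0.6  ]
side pickup_center [([309.2, 402.8], 0.82)]
side pickup_socket [([309.5, 400.2], 0.73)]
side shell_center [([301.8, 464.7], 0.7), ([474.8, 421.5], 0.47), ([182.1, 401.0], 0.33)]
side tray [([306.8, 425.3], 0.77)]
side tray_end_wall [([307.9, 422.9], 0.96), ([324.6, 298.9], 0.51), ([313.5, 181.4], 0.25)]
side pad [([328.5, 300.8], 0.74)]
side chute [([311.9, 176.1], 0.97)]
side guide_edge [([313.0, 177.9], 0.88)]
side load_place [([317.6, 177.7], 0.64), ([191.1, 312.8], 0.21)]
side stop_blade [([312.9, 175.8], 0.85)]
side keeper_strap [([313.4, 180.6], 0.66)]
side catch_nose [([314.0, 180.0], 0.93), ([306.5, 422.7], 0
[... 338 characters left out ...]
 0.96)]
top chute [([444.8, 204.4], 0.73)]
top guide_edge [([444.6, 205.2], 0.67), ([203.7, 260.8], 0.61)]
top load_place [([445.3, 203.0], 0.88)]
top stop_blade [([446.0, 204.5], 0.82)]
top keeper_strap [([445.1, 203.0], 0.6), ([205.9, 260.2], 0.33)]
top catch_nose [([440.0, 203.6], 0.91)]
wrist 65.14862174930178 312.7939167363243 235.63376542767804 [0.138 0.616 0.384]
wrist pickup_center []
wrist pickup_socket [([255.3, 440.2], 0.29)]
wrist shell_center [([242.8, 456.6], 0.74)]
wrist tray [([256.9, 442.1], 0.88)]
wrist tray_end_wall [([253.0, 442.9], 0.82)]
wrist pad []
wrist chute []
wrist guide_edge []
wrist load_place []
wrist stop_blade []
wrist keeper_strap []
wrist catch_nose []
1.95
```

View images.

View pics/side0.png

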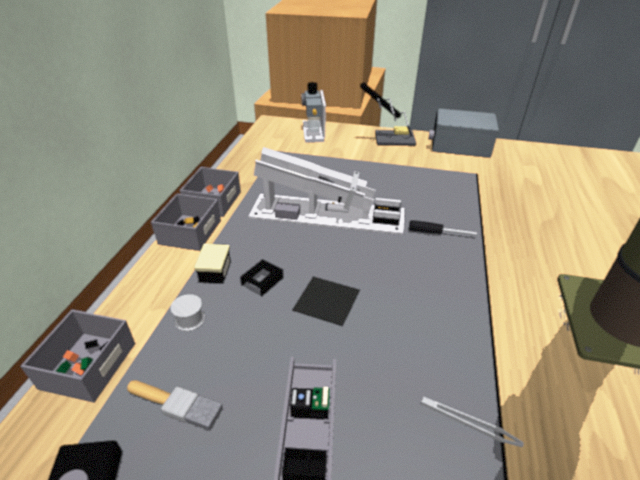

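View pics/top0.png

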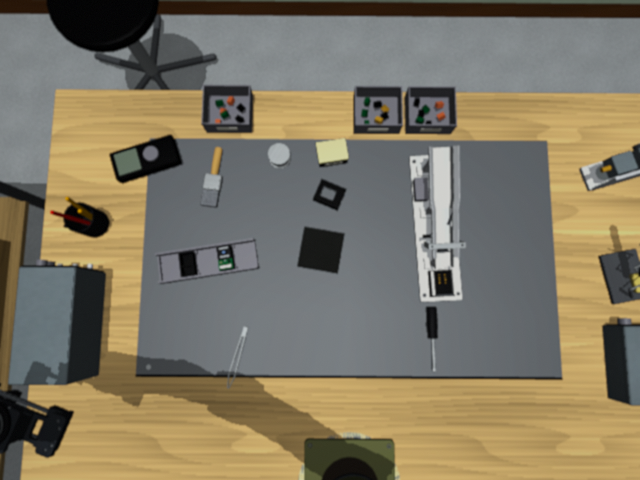

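View pics/wrist0.png

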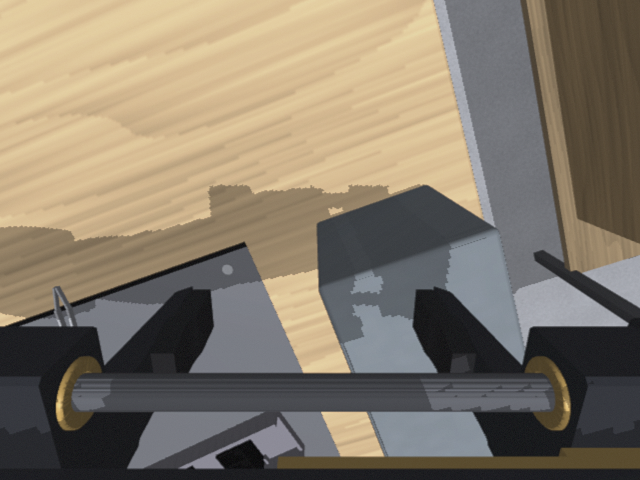

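```bash
python3 - <<'E'
from h import *
import pickle
s=pickle.load(open("side0.pkl","rb"));t=pickle.load(open("top0.pkl","rb"))
for f,n in((s,"side"),(t,"top")):
    for nm,(x0,y0,x1,y1) in {"side":{"tray":(260,340,360,480),"chute":(240,140,420,240)},"top":{"tray":(150,230,270,290),"chute":(400,135,480,310),"pad":(290,220,350,280)}}[n].items():
        c=f["img"][y0:y1,x0:x1]; k=min(780//(x1-x0),590//(y1-y0)); cv2.imwrite(f"pics/z_{n}_{nm}.png",cv2.resize(c,None,fx=k,fy=k,interpolation=cv2.INTER_CUBIC)); print(n,nm,k)
P={"pick":((309.2,402.8),(227.6,257.9)),"sock":((309.5,400.2),(226.1,257.6)),"pad":((328.5,300.8),(321.4,249.1))}
for k,(a,b) in P.items(): print(k,np.round(tri([ray(s,a),ray(t,b)]),4), np.round(atz(t,b,.03),4))
E
```

```text
side tray 4
side chute 4
top tray 6
top chute 3
top pad 9
pick [0.5165 0.29   0.011 ] [0.5127 0.2864 0.03  ]
sock [0.5158 0.2917 0.021 ] [0.5134 0.29   0.03  ]
pad [ 0.5382  0.0646 -0.0034] [0.5357 0.065  0.03  ]
```

View pics/z_top_chute.png

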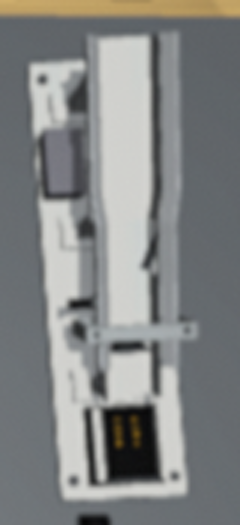

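View pics/z_top_tray.png

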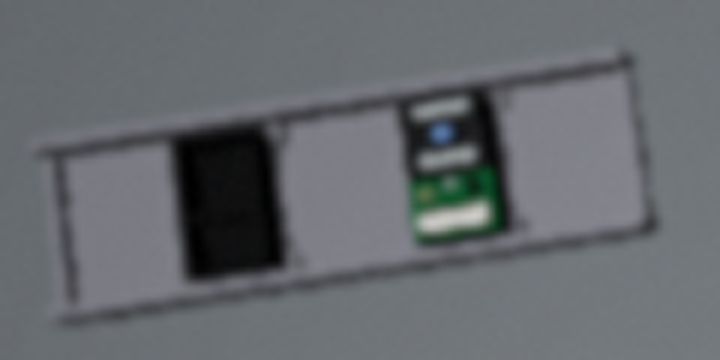

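View pics/z_side_tray.png

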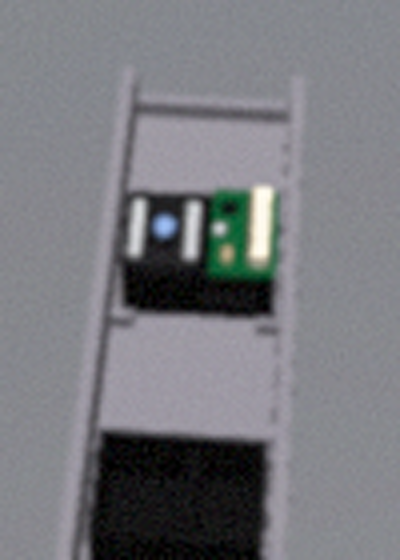

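View pics/z_side_chute.png

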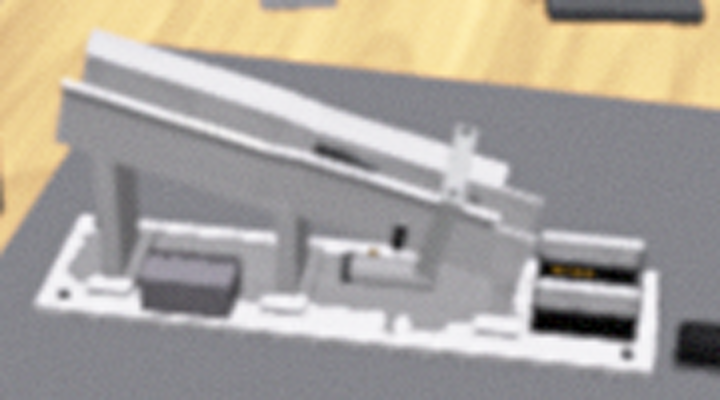

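View pics/z_top_pad.png

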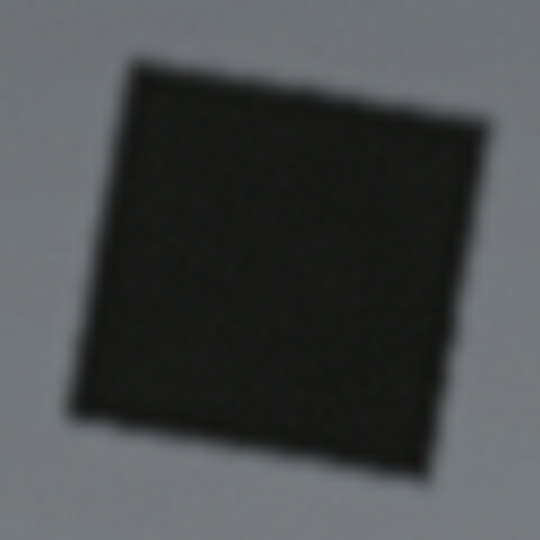

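```bash
cat >> h.py <<'E'
def plan(dst,yaw=None,n=None,vmax=3.0,turn=6.0):
    """print tool-frame shift: turn first (yaw), then shift"""
    o=env.get_obs();p=np.array(o["position"]);y=o["orientation"][2]
    if yaw is None: yaw=y
    dy=(yaw-y+180)%360-180
    if abs(dy)>170: dy=yaw-y
    R=Rn.from_euler('xyz',[180,0,y+dy],degrees=True).as_matrix()
    d=R.T@(np.array(dst)-p)*100
    n=n or int(np.ceil(np.linalg.norm(d)/vmax))
    print("t",o["t"],"pos",np.round(p,4),"yaw",round(y,2),"turn",round(dy,2),"shift cm tool",np.round(d,2),"rows",n,"each",np.round(d/n,3),"F",np.round(o["wrist_force"],1),"w",round(o["gripper_width"]*8.81,2))
E
python3 - <<'E'
from h import *
import pickle
s=pickle.load(open("side0.pkl","rb"));t=pickle.load(open("top0.pkl","rb"))
c=[(40,150),(628,52),(655,228),(65,320)]
for (u,v),z in zip(c,(.029,)*4):
    print(np.round(atz(t,(u/6+150,v/6+230),z),4))
so=atz(t,(455/6+150,215/6+230),.04);le=atz(t,(440/6+150,133/6+230),.035)
print("sock",so,"lens",le,np.degrees(np.arctan2(*(le-so)[[1,0]])))
print("padcorners",[np.round(atz(t,(u/9+290,v/9+220),.003)[:2],4).tolist() for u,v in[(132,62),(490,122),(428,478),(70,415)]])
w=pickle.load(open("wrist0.pkl","rb")); print("axis hits",proj(w,[0.214,0.587,0.238]),atz(w,(320,240),.03))
plan([.515,.29,.2],98)
E
```

```text
[0.5182 0.4546 0.029 ]
[0.5594 0.2239 0.029 ]
[0.4896 0.2113 0.029 ]
[0.4515 0.441  0.029 ]
sock [0.49303295 0.28803769 0.04      ] lens [0.52569779 0.29601741 0.035     ] 13.727954001021757
padcorners [[0.5933, 0.106], [0.5778, 0.0089], [0.4813, 0.0254], [0.4973, 0.1214]]
axis hits [309.87218084 307.08873427] [0.25453911 0.58109093 0.03      ]
t 1.95 pos [0.2142 0.5872 0.2387] yaw 69.96 turn 28.04 shift cm tool [-33.61  25.65   3.87] rows 15 each [-2.241  1.71   0.258] F [-0.8  0.4 -0.8] w 8.81
```

Request:
step_arm:
  motion:
    - [[0,0,0],6]
    - [[0,0,0],6]
    - [[0,0,0],6]
    - [[0,0,0],6]
    - [[0,0,0],6]

```text
t: 2.37
position: [0.2141, 0.5872, 0.2387]
orientation: [-180.0, 0.0, 39.7]
wrist_force: [0.2, -0.2, -0.7]
gripper_width: 1.0
```

```bash
python3 - <<'E'
from h import *
plan([.51,.288,.17],100,n=16)
print(env.get_obs()["joint_pos"])
E
```

```text
t 2.3667 pos [0.2141 0.5872 0.2387] yaw 39.67 turn 60.33 shift cm tool [-34.6   23.95   6.87] rows 16 each [-2.163  1.497  0.43 ] F [ 0.2 -0.2 -0.7] w 8.81
[-72.86988019  39.23619057  -2.38502345  89.97342564   1.93439108
  50.8290013  -36.26925198]
```

```bash
sed -i 's/"turn",round(dy,2)/"turn",round(-dy,2)/' h.py
```

Request:
step_arm:
  motion:
    - [[0,0,0],-7]
    - [[0,0,0],-7]
    - [[0,0,0],-7]
    - [[0,0,0],-7]
    - [[0,0,0],-7]
    - [[0,0,0],-7]
    - [[0,0,0],-7]
    - [[0,0,0],-7]
    - [[0,0,0],-4.3]

```text
t: 3.12
position: [0.2143, 0.5871, 0.2387]
orientation: [180.0, -0.0, 100.6]
wrist_force: [-0.3, -0.8, -0.4]
gripper_width: 0.998
```

Request:
step_arm:
  motion:
    - [[-2.16,1.5,0.43],0]
    - [[-2.16,1.5,0.43],0]
    - [[-2.16,1.5,0.43],0]
    - [[-2.16,1.5,0.43],0]
    - [[-2.16,1.5,0.43],0]
    - [[-2.16,1.5,0.43],0]
    - [[-2.16,1.5,0.43],0]
    - [[-2.16,1.5,0.43],0]
    - [[-2.16,1.5,0.43],0]
    - [[-2.16,1.5,0.43],0]
    - [[-2.16,1.5,0.43],0]
    - [[-2.16,1.5,0.43],0]
    - [[-2.16,1.5,0.43],0]
    - [[-2.16,1.5,0.43],0]
    - [[-2.16,1.5,0.43],0]
    - [[-2.16,1.5,0.43],0]
    - [[0,0,0],0]

```text
t: 4.53
position: [0.5165, 0.2831, 0.1688]
orientation: [179.9, 0.3, 99.7]
wrist_force: [0.6, -0.3, 0.5]
gripper_width: 1.002
```

```bash
python3 - <<'E'
from h import *
import pickle
f=env.grab_frame("wrist");pickle.dump(f,open("w1.pkl","wb"));cv2.imwrite("pics/w1.png",f["img"])
for th in("pickup_center","pickup_socket","tray_end_wall"):
    for q in env.search_frame(f,th)[:2]: print(th,q["xy"],q["p"],atz(f,q["xy"],.037 if 'sock' in th else .031))
o=env.get_obs();print(o["position"],o["orientation"],o["joint_pos"])
E
```

```text
pickup_socket [326.4, 217.6] 0.93 [0.51097155 0.29273576 0.037     ]
tray_end_wall [380.7, 214.4] 0.96 [0.50282206 0.3343526  0.031     ]
[0.5110207  0.2912419  0.17016533] [-1.79991669e+02 -8.40104947e-02  1.00347256e+02] [-21.84675689  42.75915586 -21.36976087  99.73867302  21.75902779
  41.58814223  45.85768294]
```

View pics/w1.png

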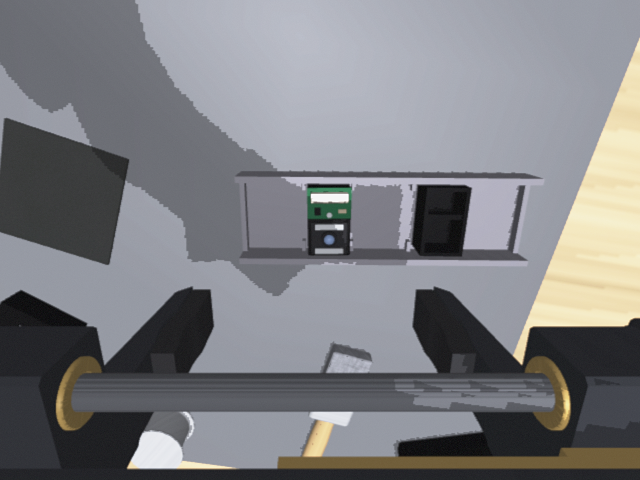

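```bash
python3 - <<'E'
from h import *
import pickle
f=env.grab_frame("wrist");pickle.dump(f,open("w2.pkl","wb"))
c=f["img"][160:280,230:390];cv2.imwrite("pics/w2.png",cv2.resize(c,None,fx=4.9,fy=4.9,interpolation=cv2.INTER_CUBIC))
o=env.get_obs();print(o["position"],o["orientation"])
for q in env.search_frame(f,"pickup_socket")[:1]: print(q["xy"])
E
```

```text
[0.51085869 0.29154969 0.17026841] [ 1.79999627e+02 -8.40371413e-02  1.00395134e+02]
[314.6, 223.8]
```

View pics/w2.png

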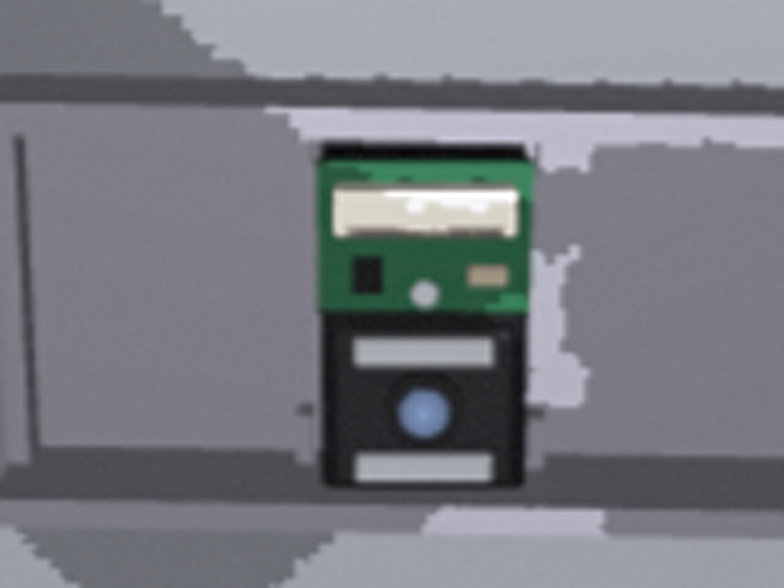

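```bash
python3 - <<'E'
from h import *
import pickle
f=pickle.load(open("w2.pkl","rb"))
g=lambda u,v,z:atz(f,(230+(u+.5)/4.9-.5,160+(v+.5)/4.9-.5),z)
a,b=g(324,486,.031),g(524,486,.031); s=g(426,212,.040);l=g(424,413,.035)
print("lens end",a,b,np.linalg.norm(a-b),"mid",(a+b)/2); print(s,l)
d=((a+b)/2-s)[:2];print("len sock-end",np.linalg.norm(d),np.degrees(np.arctan2(d[1],d[0])), np.degrees(np.arctan2(*(b-a)[[1,0]])))
u=d/np.linalg.norm(d)
print("center",s[:2]+u*.0215,((a+b)/2)[:2]-u*.028)
c=(s[:2]+u*.0215+((a+b)/2)[:2]-u*.028)/2
plan([*c,.06],None);plan([*c,.014],None)
E
```

```text
lens end [0.54559273 0.2843185  0.031     ] [0.53962999 0.31698811 0.031     ] 0.033209298152217216 mid [0.54261136 0.3006533  0.031     ]
[0.49472991 0.29198161 0.04      ] [0.52859697 0.2980102  0.035     ]
len sock-end 0.04866037005476839 10.26543308678803 100.34356382903823
center [0.51588575 0.29581309] [0.51505956 0.29566346]
t 4.8333 pos [0.5108 0.2915 0.1703] yaw 100.41 turn -0.0 shift cm tool [ 0.33  0.53 11.03] rows 4 each [0.083 0.133 2.756] F [-0.1 -0.5 -0.4] w 8.78
t 4.8333 pos [0.5108 0.2915 0.1703] yaw 100.41 turn -0.0 shift cm tool [ 0.33  0.53 15.63] rows 6 each [0.055 0.088 2.604] F [-0.1 -0.5 -0.4] w 8.78
```

Request:
step_arm:
  motion:
    - [[0.11,0.18,2],0]
    - [[0.11,0.18,2],0]
    - [[0.11,0.17,2],0]
    - [[0,0,2],0]
    - [[0,0,2],0]
    - [[0,0,2],0]
    - [[0,0,2],0]
    - [[0,0,1.2],0]
    - [[0,0,0.6],0]
    - [[0,0,0.3],0]
    - [[0,0,0],0]

```text
t: 5.75
position: [0.5164, 0.2946, 0.009]
orientation: [180.0, -0.0, 100.3]
wrist_force: [-0.0, -0.1, 0.4]
gripper_width: 1.0
```

Request:
step_arm:
  motion:
    - [[0,0,0],0]
    - [[0,0,0],0]
    - [[0,0,0],0]
    - [[0,0,0],0]
    - [[0,0,0],0]
    - [[0,0,0],0]
  fingers: 2

```text
t: 6.25
position: [0.5167, 0.2941, 0.0092]
orientation: [180.0, -0.0, 100.3]
wrist_force: [0.5, -0.5, -0.1]
gripper_width: 0.572
```

Request:
step_arm:
  motion:
    - [[0,0,0],0]
    - [[0,0,0],0]
    - [[0,0,0],0]
    - [[0,0,0],0]

```text
t: 6.58
position: [0.5165, 0.2942, 0.0089]
orientation: [180.0, -0.0, 100.3]
wrist_force: [-0.6, 0.5, -0.3]
gripper_width: 0.386
```

```bash
python3 - <<'E'
from h import *
plan([.5165,.2945,.0085]);
E
```

```text
t 6.5833 pos [0.5165 0.2942 0.0089] yaw 100.26 turn -0.0 shift cm tool [0.03 0.01 0.04] rows 1 each [0.034 0.006 0.043] F [-0.6  0.5 -0.3] w 3.4
```

Request:
step_arm:
  motion:
    - [[0,0,0],0]
    - [[0,0,0],0]
    - [[0,0,-0.3],0]
    - [[0,0,-0.6],0]
    - [[0,0,-1],0]
    - [[0,0,-1.5],0]
    - [[0,0,-2],0]
    - [[0,0,-2],0]
    - [[0,0,-2],0]
    - [[0,0,-2],0]
    - [[0,0,-1.5],0]
    - [[0,0,-0.6],0]
    - [[0,0,0],0]

```text
t: 7.67
position: [0.5174, 0.2945, 0.146]
orientation: [179.8, -0.1, 100.2]
wrist_force: [0.3, 0.0, -0.8]
gripper_width: 0.382
```

```bash
python3 - <<'E'
from h import *
f=env.grab_frame("wrist");cv2.imwrite("pics/w3.png",f["img"])
plan([.537,.065,.143],-90)
print(env.get_obs()["joint_pos"])
E
```

```text
t 7.7167 pos [0.5167 0.294  0.1446] yaw 100.25 turn -169.75 shift cm tool [22.9  -2.03  0.16] rows 8 each [ 2.863 -0.253  0.02 ] F [-0.9 -0.  -1.2] w 3.39
[-22.46132733  45.14552702 -20.4198333   99.74362914  23.05161161
  39.20818847  44.84642695]
```

View pics/w3.png

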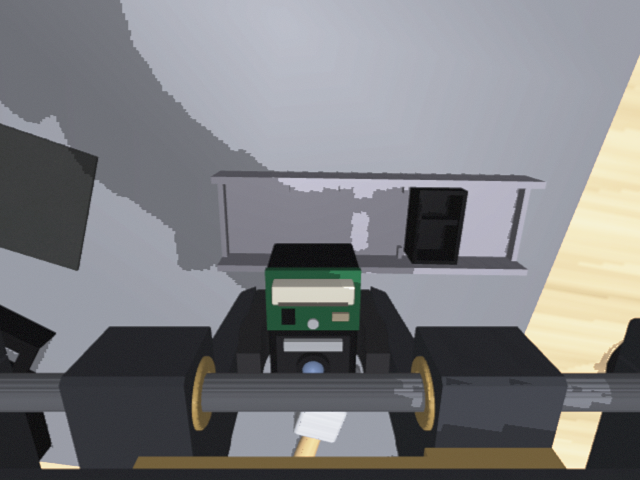

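Request:
step_arm:
  motion:
    - [[0,0,0],4]
    - [[0,0,0],6]
    - [[0,0,0],6]
    - [[0,0,0],6]
    - [[0,0,0],6]
    - [[0,0,0],6]
    - [[0,0,0],6]
    - [[0,0,0],6]
    - [[0,0,0],6]
    - [[0,0,0],6]
    - [[0,0,0],6]
    - [[0,0,0],6]
    - [[0,0,0],6]
    - [[0,0,0],6]
    - [[0,0,0],6]
    - [[0,0,0],6]
    - [[0,0,0],6]
    - [[0,0,0],6]
    - [[0,0,0],6]
    - [[0,0,0],4]

```text
t: 9.38
position: [0.5156, 0.2936, 0.1426]
orientation: [179.9, 0.1, -16.0]
wrist_force: [0.3, 0.7, -2.3]
gripper_width: 0.381
```

```bash
python3 - <<'E'
from h import *
plan([.537,.065,.12],-65,n=12)
print(env.get_obs()["joint_pos"])
E
```

```text
t 9.3833 pos [0.5156 0.2936 0.1426] yaw -16.01 turn 48.99 shift cm tool [21.63  7.72  2.26] rows 12 each [1.802 0.644 0.188] F [ 0.3  0.7 -2.3] w 3.36
[-40.8813039   45.04463503  11.92555494 100.83606918 -14.44133136
  35.76717964 -36.57628291]
```

Request:
step_arm:
  motion:
    - [[0,0,0],5]
    - [[0,0,0],6.5]
    - [[0,0,0],6.5]
    - [[0,0,0],6.5]
    - [[0,0,0],6.5]
    - [[0,0,0],6.5]
    - [[0,0,0],6.5]
    - [[0,0,0],5]

```text
t: 10.05
position: [0.5156, 0.2937, 0.1426]
orientation: [179.9, -0.0, -65.0]
wrist_force: [0.6, -0.1, -1.1]
gripper_width: 0.386
```

Request:
step_arm:
  motion:
    - [[1,0.35,0.1],0]
    - [[1.8,0.65,0.2],0]
    - [[1.8,0.65,0.2],0]
    - [[1.8,0.65,0.2],0]
    - [[1.8,0.65,0.2],0]
    - [[1.8,0.65,0.2],0]
    - [[1.8,0.65,0.2],0]
    - [[1.8,0.65,0.2],0]
    - [[1.8,0.65,0.2],0]
    - [[1.8,0.65,0.2],0]
    - [[1.8,0.65,0.2],0]
    - [[1.8,0.65,0.2],0]
    - [[0.8,0.25,0.1],0]
    - [[0,0,0],0]

```text
t: 11.22
position: [0.5382, 0.0621, 0.1195]
orientation: [179.9, -0.1, -64.9]
wrist_force: [-1.0, 0.3, -1.4]
gripper_width: 0.383
```

```bash
python3 - <<'E'
from h import *
f=env.grab_frame("wrist");cv2.imwrite("pics/w4.png",f["img"])
import pickle;pickle.dump(f,open("w4.pkl","wb"))
plan([.537,.065,.0092],-65,n=12)
print(env.get_obs()["joint_pos"])
for th in("pad","chute","load_place","stop_blade","keeper_strap","guide_edge","catch_nose"):
    for q in env.search_frame(f,th)[:1]: print(th,q["xy"],q["p"],atz(f,q["xy"],.003))
E
```

```text
t 11.2667 pos [0.5382 0.0645 0.1195] yaw -64.8 turn 0.2 shift cm tool [-0.1   0.08 11.03] rows 12 each [-0.008  0.007  0.919] F [-0.2  0.4 -1.3] w 3.35
[-22.65227058  45.35469113  18.68487077 110.82977619 -28.57415614
  28.43669255 -48.47508454]
pad [298.5, 206.1] 0.65 [0.55020515 0.07923614 0.003     ]
chute [45.7, 135.1] 0.37 [0.52277795 0.25368219 0.003     ]
load_place [594.3, 419.3] 0.46 [ 0.4852534  -0.23529412  0.003     ]
stop_blade [593.4, 419.4] 0.63 [ 0.48483008 -0.23464743  0.003     ]
keeper_strap [45.2, 134.4] 0.52 [0.52309144 0.25408755 0.003     ]
catch_nose [595.4, 422.0] 0.58 [ 0.48325543 -0.23808107  0.003     ]
```

View pics/w4.png

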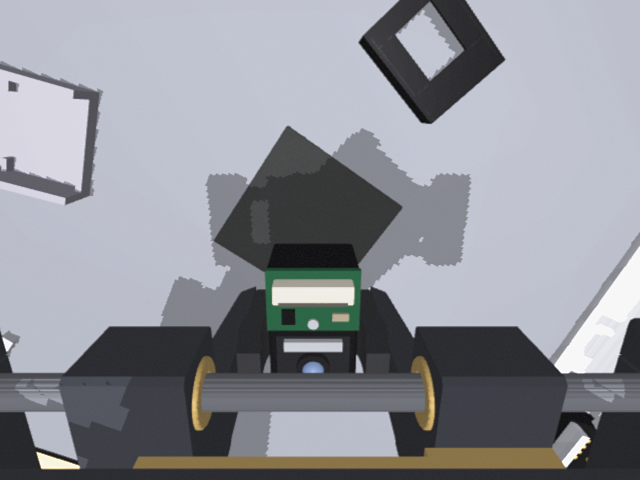

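Request:
step_arm:
  motion:
    - [[0,0,1],0]
    - [[0,0,2],0]
    - [[0,0,2],0]
    - [[0,0,2],0]
    - [[0,0,1.5],0]
    - [[0,0,1],0]
    - [[0,0,0.7],0]
    - [[0,0,0.3],0]
    - [[0,0,0],0]

```text
t: 12.37
position: [0.5385, 0.0656, 0.0145]
orientation: [180.0, 0.0, -64.7]
wrist_force: [-0.6, 0.1, -0.8]
gripper_width: 0.379
```

Request:
step_arm:
  motion:
    - [[0,0,0.1],0]
    - [[0,0,0.1],0]
    - [[0,0,0.1],0]
    - [[0,0,0.1],0]
    - [[0,0,0],0]
    - [[0,0,0],0]

```text
t: 12.87
position: [0.5387, 0.0657, 0.0111]
orientation: [-180.0, 0.0, -64.7]
wrist_force: [-0.1, 0.7, -0.6]
gripper_width: 0.381
```

Request:
step_arm:
  motion:
    - [[0,0,0.08],0]
    - [[0,0,0.08],0]
    - [[0,0,0.04],0]
    - [[0,0,0],0]
    - [[0,0,0],0]

```text
t: 13.28
position: [0.5386, 0.0656, 0.0089]
orientation: [-180.0, 0.0, -64.7]
wrist_force: [-0.3, 0.7, -1.0]
gripper_width: 0.384
```

Request:
step_arm:
  motion:
    - [[0,0,0.05],0]
    - [[0,0,0],0]
    - [[0,0,0],0]

```text
t: 13.53
position: [0.5386, 0.0657, 0.0089]
orientation: [-180.0, 0.0, -64.7]
wrist_force: [-1.1, -0.1, 5.2]
gripper_width: 0.38
```

Request:
step_arm:
  motion:
    - [[0,0,0],0]
    - [[0,0,0],0]
    - [[0,0,0],0]
    - [[0,0,0],0]
    - [[0,0,0],0]
    - [[0,0,0],0]
    - [[0,0,0],0]
  fingers: 8.8

```text
t: 14.12
position: [0.5386, 0.0656, 0.0083]
orientation: [180.0, 0.0, -64.7]
wrist_force: [0.2, 1.7, 0.1]
gripper_width: 0.892
```

Request:
step_arm:
  motion:
    - [[0,0,-0.5],0]
    - [[0,0,-1],0]
    - [[0,0,-2],0]
    - [[0,0,-2],0]
    - [[0,0,-2],0]
    - [[0,0,-2],0]
    - [[0,0,-2],0]
    - [[0,0,-2],0]
    - [[0,0,-1],0]
    - [[0,0,-0.5],0]
    - [[0,0,0],0]

```text
t: 15.03
position: [0.539, 0.0658, 0.1595]
orientation: [-179.9, -0.0, -64.7]
wrist_force: [-0.0, -0.8, 0.0]
gripper_width: 0.998
```

Request:
step_arm:
  motion:
    - [[0,0,0],-4]
    - [[0,0,0],-6]
    - [[0,0,0],-6]
    - [[0,0,0],-6]
    - [[0,0,0],-6]
    - [[0,0,0],-6]
    - [[0,0,0],-6]
    - [[0,0,0],-6]
    - [[0,0,0],-6]
    - [[0,0,0],-6]
    - [[0,0,0],-6]
    - [[0,0,0],-6]
    - [[0,0,0],-6]
    - [[0,0,0],-6]
    - [[0,0,0],-5]
    - [[0,0,0],-3]
    - [[0,0,0],0]
    - [[0,0,0],0]

```text
t: 16.53
position: [0.538, 0.0655, 0.1575]
orientation: [-179.9, 0.1, 25.2]
wrist_force: [0.4, -0.2, 0.5]
gripper_width: 0.999
```

```bash
python3 - <<'E'
from h import *
import pickle
f=env.grab_frame("wrist");cv2.imwrite("pics/w5.png",f["img"])
pickle.dump(f,open("w5.pkl","wb"))
o=env.get_obs();print(o["t"],o["position"],o["orientation"],o["joint_pos"])
for q in env.search_frame(f,"pickup_socket")[:2]: print(q["xy"],q["p"],atz(f,q["xy"],.04))
E
```

```text
16.5833 [0.53810752 0.06555784 0.15769316] [-1.79954155e+02  7.08736665e-02  2.51578200e+01] [ -9.86185125  39.93941186  -3.21008082 108.71774472   3.88685983
  31.52523502   9.51621433]
[313.9, 219.9] 0.72 [0.5361962 0.0729479 0.04     ]
[424.5, 10.0] 0.35 [0.54060921 0.22317403 0.04      ]
```

View pics/w5.png

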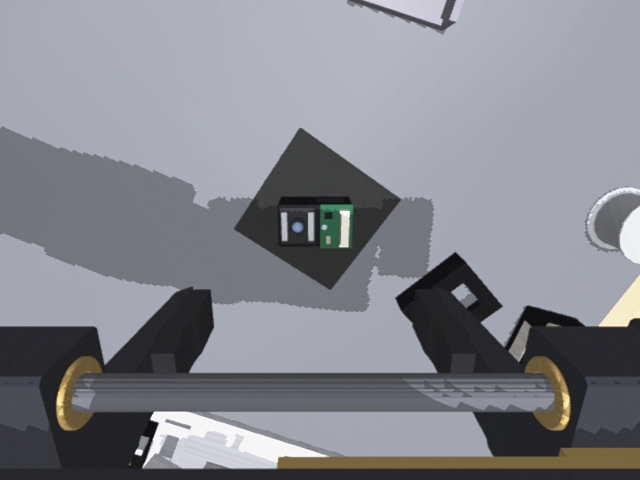

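```bash
python3 - <<'E'
import pickle,cv2
f=pickle.load(open("w5.pkl","rb"));c=f["img"][180:264,260:372]
cv2.imwrite("pics/w5z.png",cv2.resize(c,None,fx=7,fy=7,interpolation=cv2.INTER_CUBIC))
E
```

```text
(no output)
```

View pics/w5z.png

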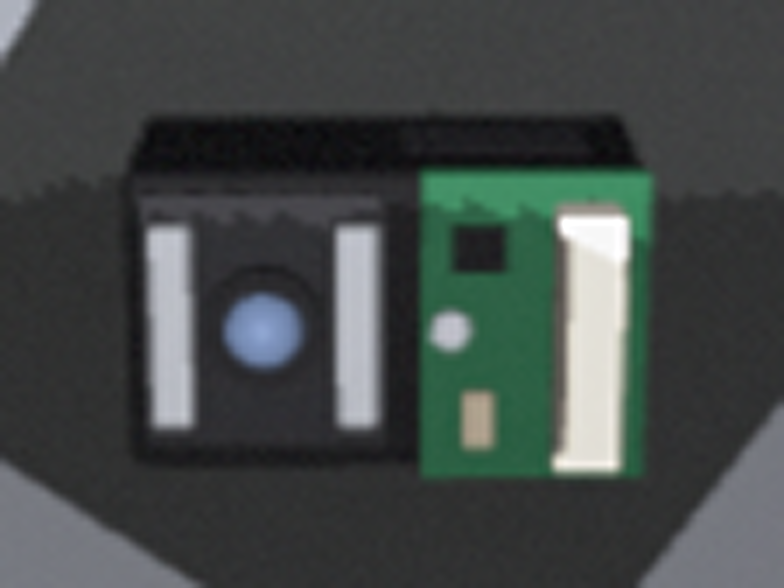

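```bash
python3 - <<'E'
from h import *
import pickle
f=pickle.load(open("w5.pkl","rb"))
g=lambda u,v,z:atz(f,(260+(u+.5)/7-.5,180+(v+.5)/7-.5),z)
a,b=g(129,180,.031),g(136,462,.031);s=g(597,341,.040);m=(a+b)/2
print(np.linalg.norm(a-b),a,b,s,g(263,330,.035))
d=(m-s)[:2];u=d/np.linalg.norm(d);print(np.linalg.norm(d),np.degrees(np.arctan2(d[1],d[0])),np.degrees(np.arctan2(*(b-a)[[1,0]])))
c1=s[:2]+u*.0215;c2=m[:2]-u*.028;print(c1,c2);c=(c1+c2)/2
plan([*c,.0095])
# feeder: chute wrist glimpses
E
```

```text
0.03175442301397337 [0.50836912 0.06948708 0.031     ] [0.52174376 0.04068669 0.031     ] [0.55941063 0.07683554 0.04      ] [0.52775252 0.06158597 0.035     ]
0.049399371206859964 -153.87941377103874 -65.09027879230891
[0.54010643 0.06736991] [0.54019678 0.06741421]
t 16.6333 pos [0.5382 0.0656 0.1579] yaw 25.18 turn -0.0 shift cm tool [ 0.25 -0.08 14.84] rows 5 each [ 0.05  -0.016  2.967] F [ 0.4 -0.1  0.5] w 8.79
```

Request:
step_arm:
  motion:
    - [[0.1,0,1],0]
    - [[0.1,-0.04,2],0]
    - [[0.04,-0.04,2],0]
    - [[0,0,2],0]
    - [[0,0,2],0]
    - [[0,0,2],0]
    - [[0,0,2],0]
    - [[0,0,1],0]
    - [[0,0,0.5],0]
    - [[0,0,0.28],0]
    - [[0,0,0],0]

```text
t: 17.55
position: [0.5405, 0.0674, 0.0105]
orientation: [180.0, -0.0, 25.3]
wrist_force: [-0.3, 0.2, 1.3]
gripper_width: 1.0
```

Request:
step_arm:
  motion:
    - [[0,0,0],0]
    - [[0,0,0],0]
    - [[0,0,0],0]
    - [[0,0,0],0]
    - [[0,0,0],0]
    - [[0,0,0],0]
    - [[0,0,0],0]
    - [[0,0,0],0]
  fingers: 4

```text
t: 18.22
position: [0.5404, 0.0673, 0.011]
orientation: [180.0, -0.0, 25.3]
wrist_force: [-0.9, -1.4, 6.2]
gripper_width: 0.632
```

```bash
python3 - <<'E'
from h import *
plan([.54,.067,.01])
E
```

```text
t 18.2167 pos [0.5404 0.0673 0.011 ] yaw 25.26 turn -0.0 shift cm tool [-0.05  0.01  0.1 ] rows 1 each [-0.047  0.01   0.099] F [-0.9 -1.4  6.2] w 5.56
```

Request:
step_arm:
  motion:
    - [[0,0,0],0]
    - [[0,0,0],0]
    - [[0,0,-0.2],0]
    - [[0,0,-0.4],0]
    - [[0,0,-0.8],0]
    - [[0,0,-1],0]
    - [[0,0,-1],0]
    - [[0,0,-0.6],0]
    - [[0,0,0],0]
    - [[0,0,0],0]

```text
t: 19.05
position: [0.5408, 0.0675, 0.0513]
orientation: [180.0, -0.1, 25.3]
wrist_force: [-0.1, 0.7, -1.9]
gripper_width: 0.636
```

```bash
python3 - <<'E'
from h import *
import pickle
f=env.grab_frame("wrist");cv2.imwrite("pics/w6.png",f["img"])
f=env.grab_frame("side");cv2.imwrite("pics/s6.png",cv2.resize(f["img"][240:380,260:400],None,fx=4,fy=4,interpolation=cv2.INTER_CUBIC))
plan([.54,.067,.15])
E
```

```text
t 19.15 pos [0.5403 0.0674 0.0505] yaw 25.26 turn -0.0 shift cm tool [-0.04  0.02 -9.95] rows 4 each [-0.01   0.005 -2.487] F [-0.4 -0.2 -1.1] w 5.56
```

View pics/w6.png

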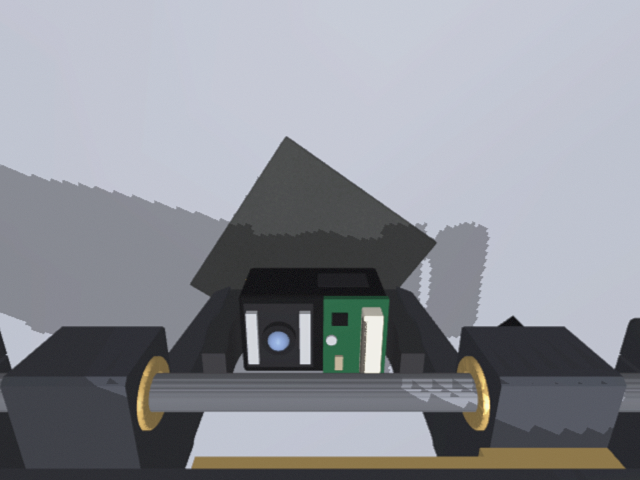

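View pics/s6.png

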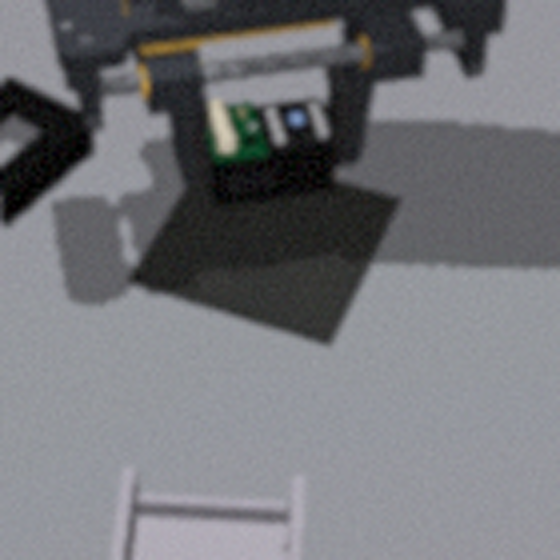

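```bash
python3 - <<'E'
from h import *
import pickle
t=pickle.load(open("top0.pkl","rb"))
g=lambda u,v,z:atz(t,(400+(u+.5)/3-.5,135+(v+.5)/3-.5),z)
for nm,u,v,z in [("upL",98,37,.108),("upR",153,37,.108),("gL",87,33,.146),("gR",182,33,.146),("stop",129,346,.073),("strapL",95,332,.098),("strapR",190,330,.098)]: print(nm,np.round(g(u,v,z),4))
plan([.47,-.10,.22],0,n=12)
E
```

```text
upL [ 0.7631 -0.1857  0.108 ]
upR [ 0.7635 -0.2276  0.108 ]
gL [ 0.7531 -0.1687  0.146 ]
gR [ 0.7538 -0.2385  0.146 ]
stop [ 0.5309 -0.2115  0.073 ]
strapL [ 0.538  -0.1802  0.098 ]
strapR [ 0.5402 -0.251   0.098 ]
t 19.15 pos [0.5403 0.0674 0.0505] yaw 25.26 turn 25.26 shift cm tool [ -7.03  16.74 -16.95] rows 12 each [-0.585  1.395 -1.412] F [-0.4 -0.2 -1.1] w 5.56
```

Request:
step_arm:
  motion:
    - [[0,0,-0.6],2]
    - [[0,0,-1.3],2]
    - [[0,0,-1.8],2]
    - [[0,0,-1.8],2]
    - [[0,0,-1.8],2]
    - [[0,0,-1.8],2]
    - [[0,0,-1.8],2]
    - [[0,0,-1.8],2]
    - [[0,0,-1.8],2]
    - [[0,0,-1.8],2]
    - [[0,0,-1.8],2]
    - [[0,0,-1.8],2]
    - [[0,0,-1],0]
    - [[0,0,-0.4],0]

```text
t: 20.32
position: [0.5409, 0.0676, 0.2652]
orientation: [-180.0, -0.1, 1.2]
wrist_force: [0.3, -0.2, -1.2]
gripper_width: 0.637
```

```bash
python3 - <<'E'
from h import *
plan([.645,-.28,.26],1.4,n=17)
print(env.get_obs()["joint_pos"])
E
```

```text
t 20.3167 pos [0.5409 0.0676 0.2652] yaw 1.19 turn -0.21 shift cm tool [ 9.56 35.01  0.52] rows 17 each [0.562 2.059 0.031] F [ 0.3 -0.2 -1.2] w 5.61
[-15.11374184  31.37069887   5.09185208 102.41084872  -3.70002274
  46.24259837  -7.01764139]
```

Request:
step_arm:
  motion:
    - [[0.3,1,0],0]
    - [[0.56,2.06,0],0]
    - [[0.56,2.06,0],0]
    - [[0.56,2.06,0],0]
    - [[0.56,2.06,0],0]
    - [[0.56,2.06,0],0]
    - [[0.56,2.06,0],0]
    - [[0.56,2.06,0],0]
    - [[0.56,2.06,0],0]
    - [[0.56,2.06,0],0]
    - [[0.56,2.06,0],0]
    - [[0.56,2.06,0],0]
    - [[0.56,2.06,0],0]
    - [[0.56,2.06,0],0]
    - [[0.56,2.06,0],0]
    - [[0.56,2.06,0],0]
    - [[0.56,2.06,0],0]
    - [[0.56,2.06,0],0]
    - [[0,0,0],0]
    - [[0,0,0],0]

```text
t: 21.98
position: [0.645, -0.2928, 0.2615]
orientation: [-180.0, 0.2, 1.1]
wrist_force: [0.1, 0.2, -1.2]
gripper_width: 0.636
```

```bash
python3 - <<'E'
from h import *
import pickle
f=env.grab_frame("wrist");cv2.imwrite("pics/w7.png",f["img"])
pickle.dump(f,open("w7.pkl","wb"))
plan([.681,-.208,.2],1.4)
for th in("load_place","stop_blade","keeper_strap","guide_edge","catch_nose"):
    for q in env.search_frame(f,th)[:1]: print(th,q["xy"],q["p"])
E
```

```text
t 22.0333 pos [ 0.6455 -0.2908  0.2619] yaw 1.19 turn -0.21 shift cm tool [ 3.75 -8.19  6.19] rows 4 each [ 0.938 -2.047  1.548] F [ 0.3  1.1 -1.3] w 5.56
load_place [322.6, 102.8] 0.69
stop_blade [319.9, 105.3] 0.59
keeper_strap [325.5, 104.6] 0.67
guide_edge [324.5, 109.3] 0.94
catch_nose [323.5, 105.2] 0.77
```

View pics/w7.png

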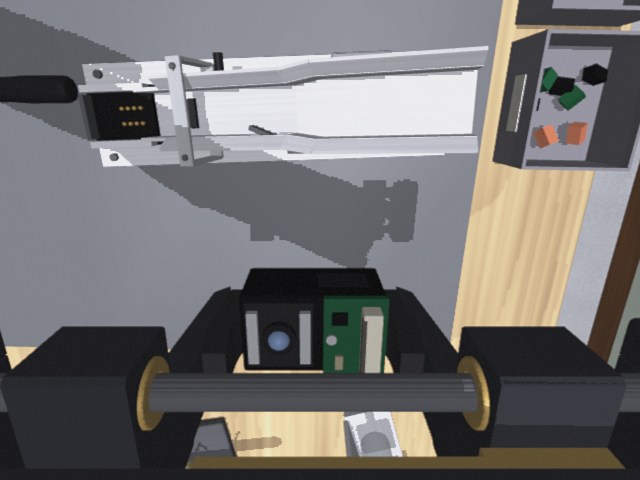

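```bash
python3 - <<'E'
from h import *
import pickle
f=env.grab_frame("wrist")
pickle.dump(f,open("w7.pkl","wb"))
c=f["img"][30:190,60:280];cv2.imwrite("pics/w7a.png",cv2.resize(c,None,fx=3.5,fy=3.5,interpolation=cv2.INTER_CUBIC))
c=f["img"][30:190,280:500];cv2.imwrite("pics/w7b.png",cv2.resize(c,None,fx=3.5,fy=3.5,interpolation=cv2.INTER_CUBIC))
plan([.681,-.208,.2],1.4)
E
```

```text
t 22.3333 pos [ 0.6466 -0.2895  0.2637] yaw 1.34 turn -0.06 shift cm tool [ 3.63 -8.07  6.37] rows 4 each [ 0.909 -2.017  1.592] F [ 0.4  0.7 -1. ] w 5.55
```

View pics/w7a.png

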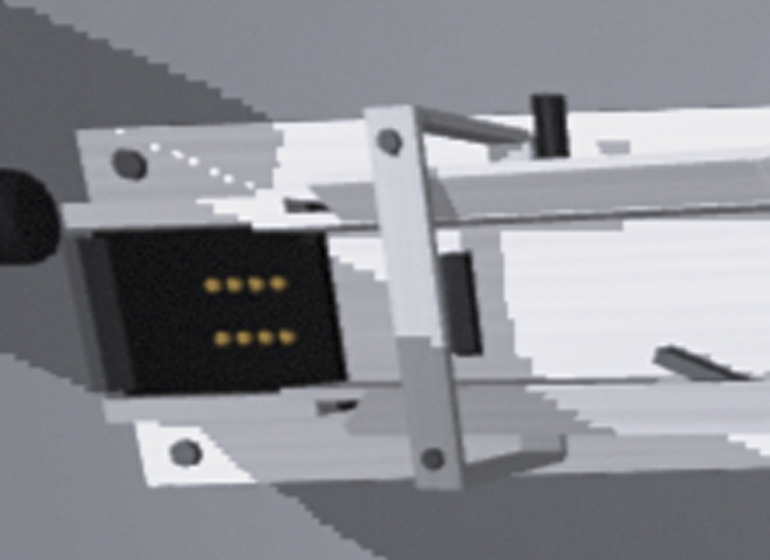

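View pics/w7b.png

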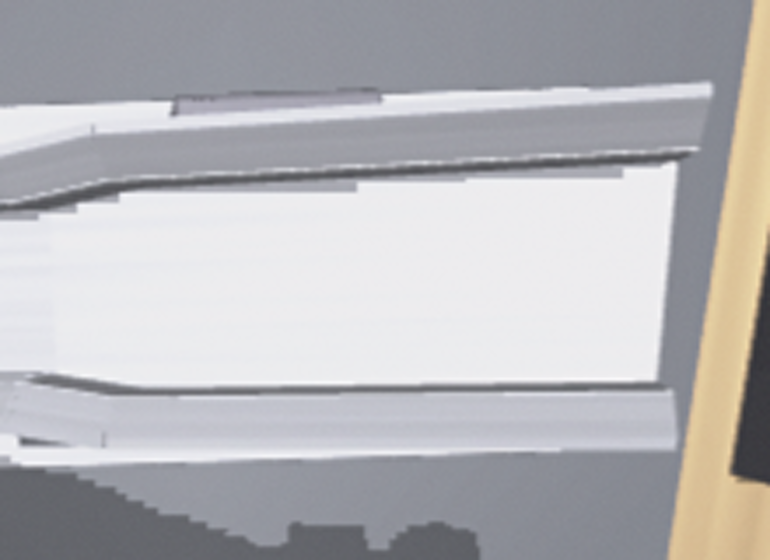

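```bash
cat > fit.py <<'E'
from h import *
import pickle
from scipy.optimize import least_squares
f=pickle.load(open("w7.pkl","rb"))
A=lambda u,v:(60+(u+.5)/3.5-.5,30+(v+.5)/3.5-.5)
B=lambda u,v:(280+(u+.5)/3.5-.5,30+(v+.5)/3.5-.5)
# chute +y = near side (image lower)
pts=[(B(712,90),(-235,-30.5,39)),(B(697,150),(-235,-22.5,27)),(B(670,386),(-235,22.5,27)),(B(677,448),(-235,30.5,39)),
(B(677,163),(-235,-22.5,0)),(B(658,382),(-235,22.5,0)),
(B(93,127),(-118,-30.5,39)),(B(104,445),(-118,30.5,39)),
(A(471,252),(0,-12,0)),(A(482,354),(0,12,0)),(A(443,254),(0,-12,24)),(A(455,355),(0,12,24))]
S=0.25
def c2w(p,X):
    x,y,yaw,dz=p
    c,s=np.cos(S),np.sin(S); X=np.array(X)/1000
    h=np.array([X[0]*c-X[2]*s*-1*-1*-1 if 0 else X[0]*c+X[2]*s, X[1], -X[0]*s+X[2]*c])
    cy,sy=np.cos(yaw),np.sin(yaw)
    return np.array([x+cy*h[0]-sy*h[1], y+sy*h[0]+cy*h[1], .05+dz+h[2]])
if __name__=="__main__":
  for fz in(0,1):
    r=lambda p:np.concatenate([proj(f,c2w([*p[:3],p[3] if fz else 0],X))-uv for uv,X in pts])
    q=least_squares(r,[.53,-.21,np.pi,0],loss="soft_l1",f_scale=1.5)
    print(q.x[:2],np.degrees(q.x[2]),q.x[3],np.round(r(q.x).reshape(-1,2),1).tolist())
    p=[*q.x[:3],q.x[3] if fz else 0]
    print("load",c2w(p,(-155,0,0)))
E
python3 fit.py
```

```text
[ 0.53735063 -0.21347305] 183.08132508016138 0.0 [[0.7, 1.8], [0.6, -0.0], [1.5, 1.3], [0.8, -3.1], [0.5, -0.5], [-0.1, -0.3], [0.5, 2.1], [0.2, -1.8], [-1.7, 0.9], [-1.4, -0.6], [-9.1, -0.1], [-8.5, 0.5]]
load [ 0.68731493 -0.2054003   0.08834761]
[ 0.53813223 -0.21336214] 183.09765675347572 -0.0031074038768868304 [[-0.2, 2.2], [-0.1, 0.2], [0.8, 0.7], [0.1, -3.8], [-0.1, -0.3], [-0.6, -0.8], [1.7, 2.4], [1.2, -2.4], [0.2, 0.8], [0.4, -0.9], [-6.9, -0.2], [-6.5, 0.2]]
load [ 0.68809422 -0.20524664  0.08524021]
```

```bash
cat > fit2.py <<'E'
from fit import *
t=pickle.load(open("top0.pkl","rb"))
T=lambda u,v:(400+(u+.5)/3-.5,135+(v+.5)/3-.5)
W=[(f,)+p for p in pts[:-2] if p[1][2]!=39]
tp=[(t,T(98,37),(-235,-22.5,0)) ,(t,T(153,37),(-235,22.5,0))]
# in top image left=+y world = chute -y
for nm,P in(("wrist",W),("both",W+tp)):
    r=lambda p:np.concatenate([proj(g,c2w(p,X))-uv for g,uv,X in P])
    r3=lambda p:r([*p,0])
    q=least_squares(r3,[.53,-.21,np.pi]); print(nm,q.x[:2],np.degrees(q.x[2]),np.round(r3(q.x).reshape(-1,2),1).tolist(),c2w([*q.x,0],(-155,0,0)))
E
python3 fit2.py; python3 - <<'E'
from fit import *
# draw overlay
p=[0.5375,-.2134,np.radians(183.1),0]
im=f["img"].copy()
for y,z in((22.5,0),(-22.5,0),(22.5,27),(-22.5,27),(30.5,39),(-30.5,39),(0,0)):
    a,b=[tuple(int(round(v*4)) for v in proj(f,c2w(p,(x,y,z)))) for x in(-235,-118)]
    if y==0: b=tuple(int(round(v*4)) for v in proj(f,c2w(p,(0,0,0))))
    cv2.line(im,a,b,(0,0,255),1,cv2.LINE_AA,2)
for y in(19,-19):
    a,b=[tuple(int(round(v*4)) for v in proj(f,c2w(p,(x,y,0)))) for x in(-96,0)]
    cv2.line(im,a,b,(255,0,0),1,cv2.LINE_AA,2)
for x1,y1,z1,x2,y2,z2 in((-20,-40,47,-20,40,47),(-8,-40,47,-8,40,47),(-20,0,47,-20,1,47)):
    a,b=[tuple(int(round(v*4)) for v in proj(f,c2w(p,X))) for X in((x1,y1,z1),(x2,y2,z2))]
    cv2.line(im,a,b,(0,160,0),1,cv2.LINE_AA,2)
cv2.imwrite("pics/ov.png",cv2.resize(im[40:180,130:500],None,fx=2.1,fy=2.1,interpolation=cv2.INTER_CUBIC))
E
```

```text
wrist [ 0.53732517 -0.21349237] 183.09401458095317 [[0.6, -0.1], [1.4, 1.2], [0.5, -0.5], [-0.1, -0.4], [-1.7, 0.9], [-1.4, -0.6]] [ 0.68728768 -0.2053864   0.08834761]
both [ 0.53728175 -0.21347995] 183.0315462969691 [[0.5, 0.3], [1.3, 1.6], [0.4, -0.2], [-0.2, -0.1], [-1.7, 0.9], [-1.5, -0.6], [-3.0, -0.2], [-1.6, -1.0]] [ 0.687253   -0.20553749  0.08834761]
```

View pics/ov.png

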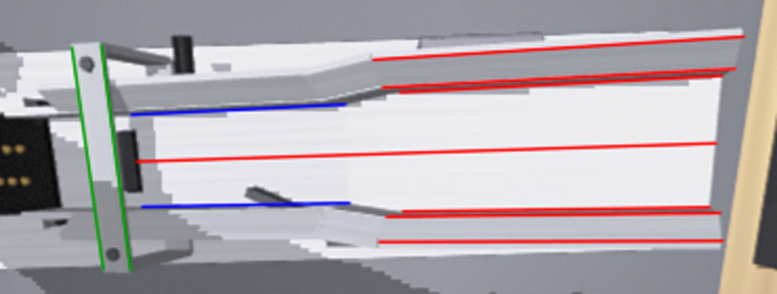

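```bash
python3 - <<'E'
from h import *
plan([.6873,-.2055,.19],3.07,n=8)
E
```

```text
t 22.3333 pos [ 0.6466 -0.2895  0.2637] yaw 1.34 turn -1.73 shift cm tool [ 4.51 -8.17  7.37] rows 8 each [ 0.564 -1.022  0.921] F [ 0.4  0.7 -1. ] w 5.55
```

Request:
step_arm:
  motion:
    - [[0,0,0],-1.73]
    - [[0.56,-1.02,0],0]
    - [[0.56,-1.02,0],0]
    - [[0.56,-1.02,0],0]
    - [[0.56,-1.02,0],0]
    - [[0.56,-1.02,1],0]
    - [[0.56,-1.02,2],0]
    - [[0.56,-1.02,2],0]
    - [[0.58,-1.02,1.5],0]
    - [[0,0,0.8],0]
    - [[0,0,0],0]
    - [[0,0,0],0]
    - [[0,0,0],0]

```text
t: 23.42
position: [0.6875, -0.2083, 0.1917]
orientation: [179.9, -0.1, 2.9]
wrist_force: [-0.1, 0.2, -1.1]
gripper_width: 0.632
```

```bash
python3 - <<'E'
from h import *
plan([.6873,-.2055,.115],3.07)
f=env.grab_frame("wrist");cv2.imwrite("pics/w8.png",f["img"])
E
```

```text
t 23.4167 pos [ 0.6875 -0.2083  0.1917] yaw 2.91 turn -0.16 shift cm tool [-0.   -0.28  7.67] rows 3 each [-1.000e-03 -9.400e-02  2.557e+00] F [-0.1  0.2 -1.1] w 5.57
```

View pics/w8.png

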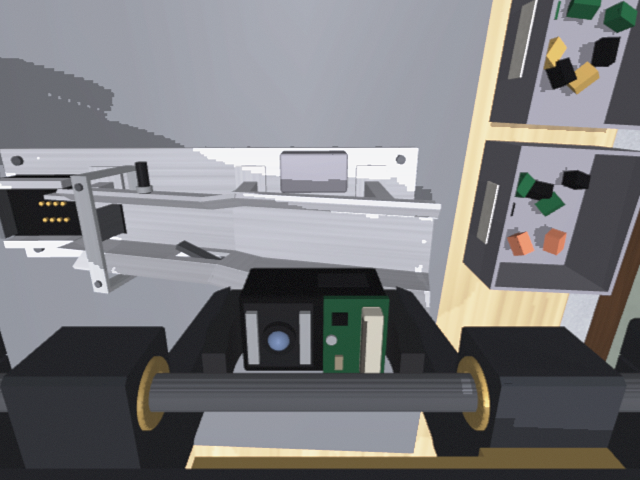

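Request:
step_arm:
  motion:
    - [[0,-0.12,1],0]
    - [[0,-0.12,1.5],0]
    - [[0,0,1.5],0]
    - [[0,0,1.5],0]
    - [[0,0,1],0]
    - [[0,0,0.5],0]
    - [[0,0,0.2],0]
    - [[0,0,0],0]
    - [[0,0,0],0]
    - [[0,0,0],0]

```text
t: 24.3
position: [0.6878, -0.2046, 0.1196]
orientation: [180.0, -0.1, 3.0]
wrist_force: [0.4, -0.1, -1.7]
gripper_width: 0.63
```

```bash
python3 - <<'E'
from h import *
plan([.6873,-.2055,.1045],3.07)
f=env.grab_frame("wrist");cv2.imwrite("pics/w9.png",f["img"])
f=env.grab_frame("side");cv2.imwrite("pics/s9.png",cv2.resize(f["img"][110:240,230:410],None,fx=4.3,fy=4.3,interpolation=cv2.INTER_CUBIC))
E
```

```text
t 24.3 pos [ 0.6878 -0.2046  0.1196] yaw 2.98 turn -0.09 shift cm tool [-0.05  0.08  1.51] rows 1 each [-0.05   0.085  1.511] F [ 0.4 -0.1 -1.7] w 5.55
```

View pics/w9.png

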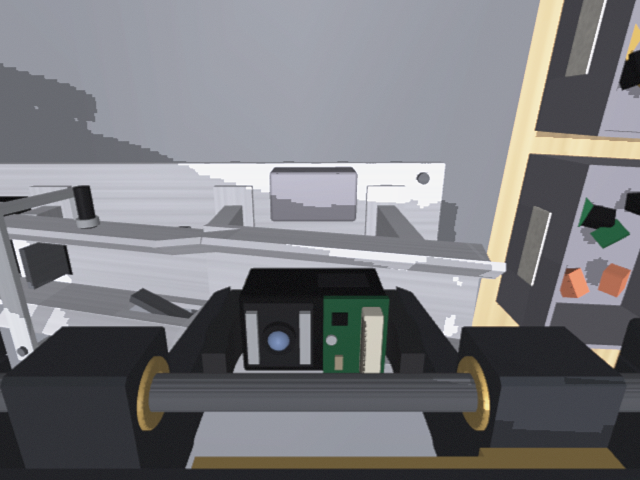

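View pics/s9.png

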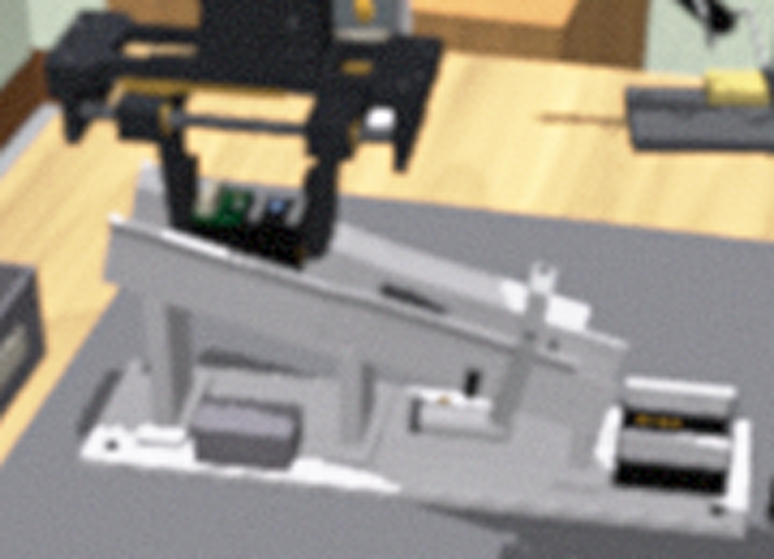

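Request:
step_arm:
  motion:
    - [[-0.05,0.08,0.3],0]
    - [[0,0,0.3],0]
    - [[0,0,0.2],0]
    - [[0,0,0.2],0]
    - [[0,0,0.1],0]
    - [[0,0,0.1],0]
    - [[0,0,0],0]
    - [[0,0,0],0]

```text
t: 25.07
position: [0.6866, -0.2052, 0.1066]
orientation: [-180.0, -0.0, 3.0]
wrist_force: [0.3, -0.7, -1.6]
gripper_width: 0.632
```

Request:
step_arm:
  motion:
    - [[0,0,0.08],0]
    - [[0,0,0.08],0]
    - [[0,0,0.08],0]
    - [[0,0,0],0]

```text
t: 25.4
position: [0.6865, -0.2051, 0.104]
orientation: [-180.0, 0.0, 3.0]
wrist_force: [-0.1, 1.2, -0.9]
gripper_width: 0.631
```

Request:
step_arm:
  motion:
    - [[0,0,0.06],0]
    - [[0,0,0.06],0]
    - [[0,0,0],0]
    - [[0,0,0],0]

```text
t: 25.73
position: [0.6867, -0.2052, 0.1034]
orientation: [180.0, -0.0, 3.0]
wrist_force: [-1.0, 0.6, 3.0]
gripper_width: 0.634
```

Request:
step_arm:
  motion:
    - [[0,0,0],0]
    - [[0,0,0],0]
    - [[0,0,0],0]
  fingers: 5.7

```text
t: 25.98
position: [0.6864, -0.2052, 0.1027]
orientation: [-180.0, 0.0, 3.0]
wrist_force: [-0.4, 0.1, -0.5]
gripper_width: 0.649
```

```bash
python3 - <<'E'
from h import *
plan([.6873,-.2055,.1045],3.07)
f=env.grab_frame("wrist");cv2.imwrite("pics/w10.png",f["img"][200:,150:500])
E
```

```text
t 25.9833 pos [ 0.6864 -0.2052  0.1027] yaw 2.99 turn -0.08 shift cm tool [ 0.08  0.03 -0.18] rows 1 each [ 0.084  0.034 -0.176] F [-0.4  0.1 -0.5] w 5.72
```

View pics/w10.png

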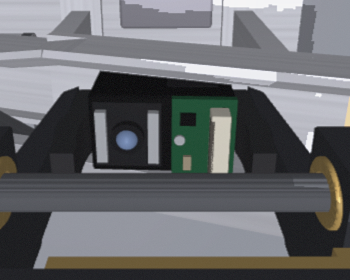

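Request:
step_arm:
  motion:
    - [[0,0,0],0]
    - [[0,0,0],0]
  fingers: 5.8

```text
t: 26.2
position: [0.6866, -0.2052, 0.1029]
orientation: [-180.0, 0.0, 3.0]
wrist_force: [0.2, 0.5, -0.5]
gripper_width: 0.657
```

Request:
step_arm:
  motion:
    - [[0,0,0],0]
    - [[0,0,0],0]
  fingers: 5.9

```text
t: 26.37
position: [0.6866, -0.2052, 0.1029]
orientation: [-180.0, 0.0, 3.0]
wrist_force: [-0.4, -0.0, -0.5]
gripper_width: 0.667
```

Request:
step_arm:
  motion:
    - [[0,0,0],0]
    - [[0,0,0],0]
  fingers: 5.97

```text
t: 26.53
position: [0.6866, -0.2052, 0.103]
orientation: [-180.0, 0.0, 3.0]
wrist_force: [-0.5, -0.6, 0.5]
gripper_width: 0.681
```

Request:
step_arm:
  motion:
    - [[0,0,0],0]
    - [[0,0,0],0]
  fingers: 6.04

```text
t: 26.7
position: [0.6866, -0.2051, 0.103]
orientation: [-180.0, 0.0, 3.0]
wrist_force: [-0.6, -0.2, -1.1]
gripper_width: 0.686
```

Request:
step_arm:
  motion:
    - [[0,0,0],0]
    - [[0,0,0],0]
  fingers: 6.12

```text
t: 26.87
position: [0.6866, -0.2052, 0.103]
orientation: [-180.0, 0.0, 3.0]
wrist_force: [-0.8, 0.2, 0.4]
gripper_width: 0.693
```

Request:
step_arm:
  motion:
    - [[0,0,0],0]
    - [[0,0,0],0]
  fingers: 6.25

```text
t: 27.03
position: [0.6866, -0.2052, 0.103]
orientation: [-180.0, 0.0, 3.0]
wrist_force: [-0.8, -0.7, -1.1]
gripper_width: 0.713
```

```bash
python3 - <<'E'
from h import *
plan([.6873,-.2055,.1045],3.07)
f=env.grab_frame("wrist");cv2.imwrite("pics/w11.png",f["img"][200:,150:500])
f=env.grab_frame("side");cv2.imwrite("pics/s11.png",cv2.resize(f["img"][110:240,230:410],None,fx=4.3,fy=4.3,interpolation=cv2.INTER_CUBIC))
E
```

```text
t 27.0333 pos [ 0.6866 -0.2052  0.103 ] yaw 2.99 turn -0.08 shift cm tool [ 0.07  0.04 -0.15] rows 1 each [ 0.068  0.038 -0.152] F [-0.8 -0.7 -1.1] w 6.28
```

View pics/w11.png

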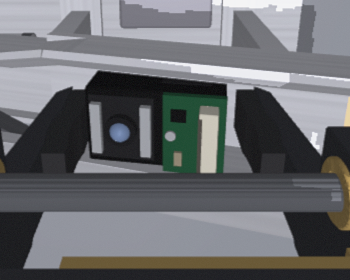

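View pics/s11.png

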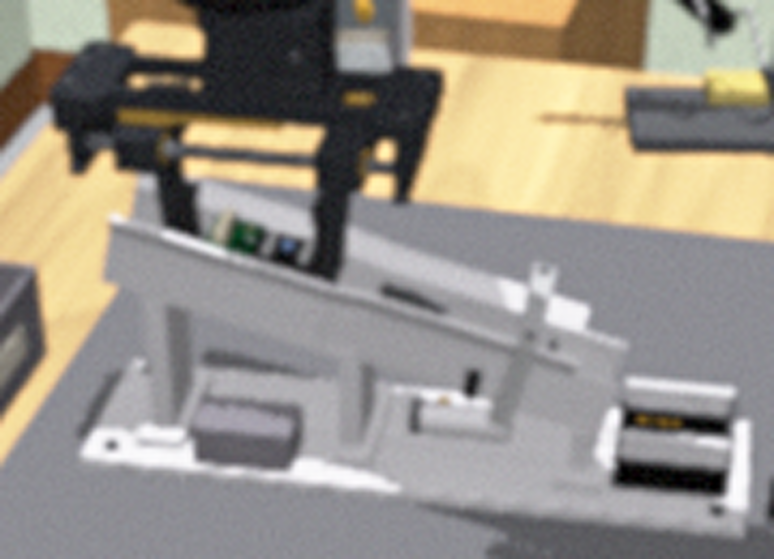

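Request:
step_arm:
  motion:
    - [[0,0,0],0]
    - [[0,0,0],0]
    - [[0,0,-0.1],0]
    - [[-0.1,0,-0.2],0]
    - [[0,0,-0.3],0]
    - [[0,0,-0.5],0]
    - [[0,0,-0.8],0]
    - [[0,0,-1],0]
    - [[0,0,-1.5],0]
    - [[0,0,-1.5],0]
    - [[0,0,-1.5],0]
    - [[0,0,-1],0]
    - [[0,0,-0.5],0]
    - [[0,0,0],0]
    - [[0,0,0],0]
  fingers: 6.6

```text
t: 28.38
position: [0.6855, -0.2051, 0.1919]
orientation: [-180.0, 0.0, 3.0]
wrist_force: [0.1, 0.8, -1.1]
gripper_width: 0.748
```

```bash
python3 - <<'E'
from h import *
plan([.6873,-.2055,.19],3.07)
import pickle
f=env.grab_frame("wrist");cv2.imwrite("pics/w12.png",f["img"])
pickle.dump(f,open("w12.pkl","wb"))
f=env.grab_frame("side");cv2.imwrite("pics/s12.png",cv2.resize(f["img"][110:240,230:410],None,fx=4.3,fy=4.3,interpolation=cv2.INTER_CUBIC))
E
```

```text
t 28.3833 pos [ 0.6855 -0.2051  0.1919] yaw 2.99 turn -0.08 shift cm tool [0.18 0.05 0.19] rows 1 each [0.18  0.045 0.194] F [ 0.1  0.8 -1.1] w 6.59
```

View pics/w12.png

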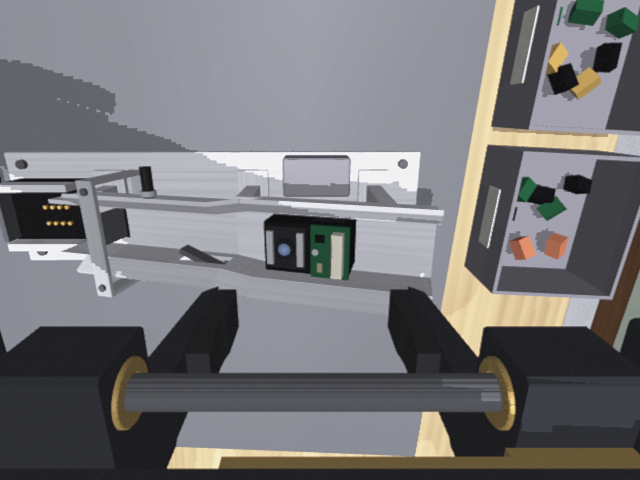

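View pics/s12.png

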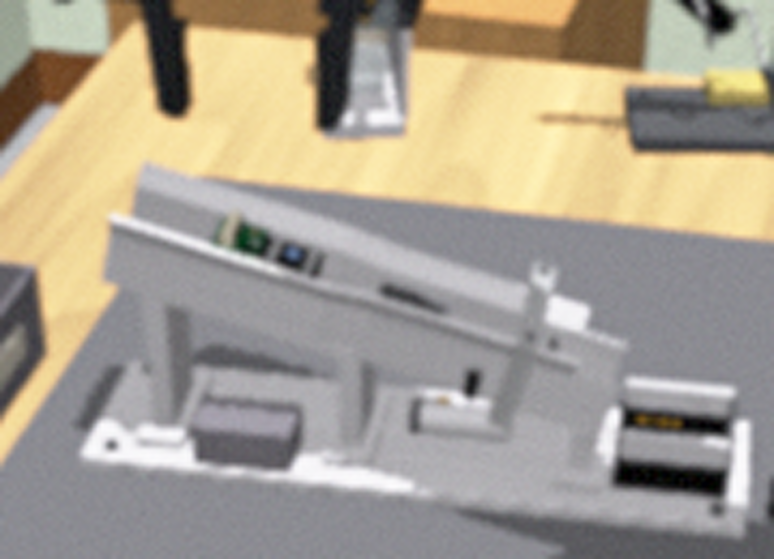

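```bash
cat > ch.py <<'E'
from fit import *
P=[.5373,-.2135,np.radians(183.07),0]
def onplane(fr,uv,h):
    c,d=ray(fr,uv); o=c2w(P,(0,0,h)); n=c2w(P,(0,0,h+1000))-o
    X=c+d*(n@(o-c))/(n@d)
    ex=c2w(P,(1000,0,0))-c2w(P,(0,0,0));ey=c2w(P,(0,1000,0))-c2w(P,(0,0,0))
    return (X-o)@ex*1000,(X-o)@ey*1000
E
python3 - <<'E'
from ch import *
f=pickle.load(open("w12.pkl","rb"))
print("lens",onplane(f,(284.5,250),32),"socket",onplane(f,(337,255),37))
print("near back top corner",onplane(f,(350,278),28))
# pusher target: contact finger face at end
for xc in(-200,):
    print(c2w(P,(xc,0,0)))
E
```

```text
lens (np.float64(-143.75621654329743), np.float64(-0.4566754213088704)) socket (np.float64(-178.1114073818975), np.float64(-2.2485087773773773))
near back top corner (np.float64(-184.98136618005884), np.float64(15.852212341881302))
[ 0.73080438 -0.20312179  0.09948079]
```

```bash
python3 - <<'E'
from ch import *
u=np.array([np.cos(np.radians(3.07)),np.sin(np.radians(3.07)),0])
for xf in(-197,-60,-56): print(xf,c2w(P,(xf,-1.5,12))+.0175*u)
a=c2w(P,(-197,-1.5,12))+.0175*u
plan([a[0],a[1],.192],3.07,n=3); plan(a,3.07)
E
```

```text
-197 [ 0.74233178 -0.20100139  0.11036553]
-60 [ 0.60978128 -0.20811046  0.07647119]
-56 [ 0.60591119 -0.20831802  0.07548157]
t 28.4833 pos [ 0.685 -0.205  0.191] yaw 2.99 turn -0.08 shift cm tool [ 5.75 -0.09 -0.1 ] rows 3 each [ 1.916 -0.031 -0.034] F [-0.4  0.5 -0.1] w 6.59
t 28.4833 pos [ 0.685 -0.205  0.191] yaw 2.99 turn -0.08 shift cm tool [ 5.75 -0.09  8.06] rows 4 each [ 1.437 -0.024  2.016] F [-0.4  0.5 -0.1] w 6.59
```

Request:
step_arm:
  motion:
    - [[0.5,0,0],0]
    - [[1,0,0],0]
    - [[1.5,0,0],0]
    - [[1.5,0,0],0]
    - [[0.85,-0.1,0],0]
    - [[0.4,0,0],0]
    - [[0,0,0],0]
    - [[0,0,0],0]
    - [[0,0,0],0]
    - [[0,0,0],0]
    - [[0,0,0.8],0]
    - [[0,0,1.5],0]
    - [[0,0,1.5],0]
    - [[0,0,1.5],0]
    - [[0,0,0.8],0]
    - [[0,0,0.4],0]
    - [[0,0,0],0]
    - [[0,0,0],0]
  fingers: 0

```text
t: 29.98
position: [0.7433, -0.2014, 0.1275]
orientation: [180.0, -0.0, 3.0]
wrist_force: [-0.4, -0.6, -0.2]
gripper_width: 0.004
```

```bash
python3 - <<'E'
from h import *
plan([.7423,-.201,.1104],3.07)
f=env.grab_frame("wrist");cv2.imwrite("pics/w13.png",f["img"])
f=env.grab_frame("side");cv2.imwrite("pics/s13.png",cv2.resize(f["img"][110:240,230:410],None,fx=4.3,fy=4.3,interpolation=cv2.INTER_CUBIC))
E
```

```text
t 29.9833 pos [ 0.7433 -0.2014  0.1275] yaw 2.98 turn -0.09 shift cm tool [-0.1  -0.05  1.71] rows 1 each [-0.097 -0.046  1.709] F [-0.4 -0.6 -0.2] w 0.03
```

View pics/w13.png

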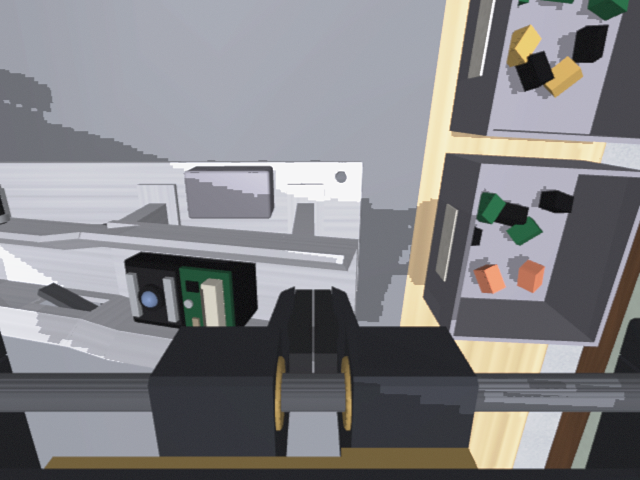

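View pics/s13.png

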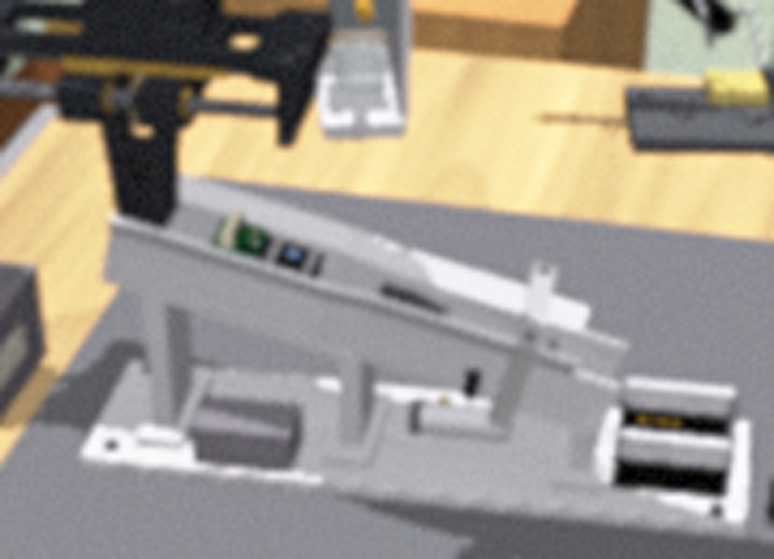

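Request:
step_arm:
  motion:
    - [[-0.1,-0.05,0.5],0]
    - [[0,0,0.6],0]
    - [[0,0,0.4],0]
    - [[0,0,0.2],0]
    - [[0,0,0],0]
    - [[0,0,0],0]

```text
t: 30.58
position: [0.7419, -0.2008, 0.1097]
orientation: [-180.0, 0.0, 3.0]
wrist_force: [0.4, 0.1, -0.6]
gripper_width: 0.005
```

Request:
step_arm:
  motion:
    - [[-0.4,0,0.102],0]
    - [[-0.4,0,0.102],0]
    - [[-0.4,0,0.102],0]
    - [[-0.4,0,0.102],0]
    - [[-0.4,0,0.102],0]
    - [[-0.4,0,0.102],0]
    - [[-0.4,0,0.102],0]
    - [[-0.4,0,0.102],0]

```text
t: 31.25
position: [0.7098, -0.2025, 0.1019]
orientation: [180.0, -0.0, 3.0]
wrist_force: [-0.3, 0.1, 0.4]
gripper_width: 0.004
```

```bash
python3 - <<'E'
from ch import *
import pickle
plan([.6059,-.2083,.0755],3.07)
f=env.grab_frame("wrist");cv2.imwrite("pics/w14.png",f["img"])
E
```

```text
t 31.25 pos [ 0.7098 -0.2025  0.1019] yaw 2.99 turn -0.08 shift cm tool [-10.41   0.03   2.64] rows 4 each [-2.602  0.007  0.661] F [-0.3  0.1  0.4] w 0.04
```

View pics/w14.png

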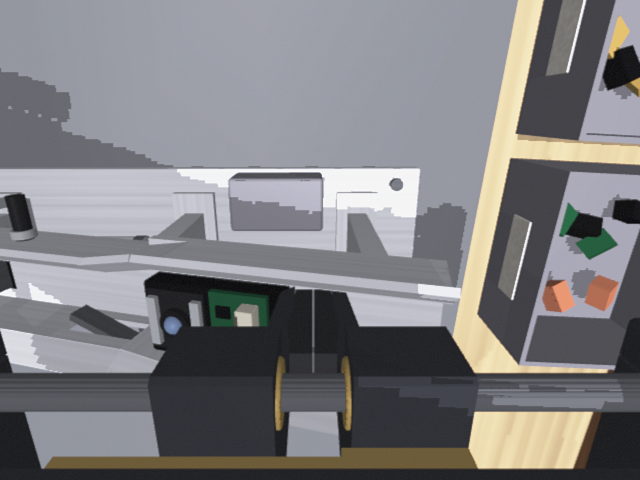

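Request:
step_arm:
  motion:
    - [[-0.4,0,0.102],0]
    - [[-0.4,0,0.102],0]
    - [[-0.4,0,0.102],0]
    - [[-0.4,0,0.102],0]
    - [[-0.4,0,0.102],0]
    - [[-0.4,0,0.102],0]
    - [[-0.4,0,0.102],0]
    - [[-0.4,0,0.102],0]
    - [[-0.4,0,0.102],0]
    - [[-0.4,0,0.102],0]

```text
t: 32.13
position: [0.6697, -0.2045, 0.0916]
orientation: [-180.0, -0.0, 3.0]
wrist_force: [0.8, -0.2, 0.5]
gripper_width: 0.007
```

```bash
python3 - <<'E'
from ch import *
import pickle
plan([.6059,-.2083,.0755],3.07)
f=env.grab_frame("wrist");cv2.imwrite("pics/w15.png",f["img"])
f=env.grab_frame("top");cv2.imwrite("pics/t15.png",cv2.resize(f["img"][130:310,380:500],None,fx=3.3,fy=3.3,interpolation=cv2.INTER_CUBIC))
E
```

```text
t 32.1333 pos [ 0.6697 -0.2045  0.0916] yaw 2.99 turn -0.08 shift cm tool [-6.39  0.03  1.61] rows 3 each [-2.13   0.012  0.535] F [ 0.8 -0.2  0.5] w 0.06
```

View pics/w15.png

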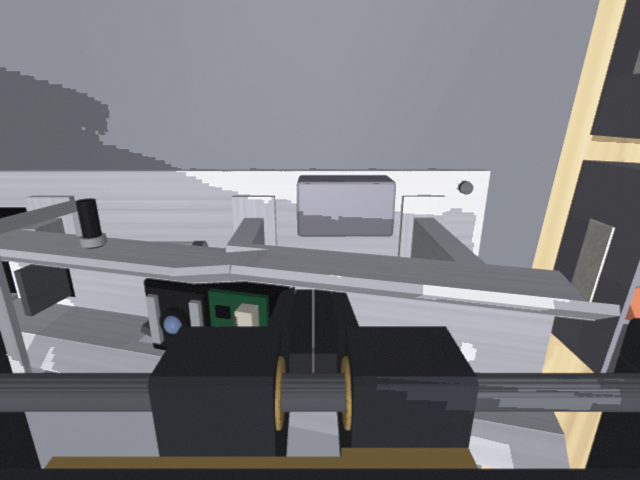

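Request:
step_arm:
  motion:
    - [[-0.4,0,0.102],0]
    - [[-0.4,0,0.102],0]
    - [[-0.4,0,0.102],0]
    - [[-0.4,0,0.102],0]
    - [[-0.4,0,0.102],0]
    - [[-0.4,0,0.102],0]
    - [[-0.4,0,0.102],0]
    - [[-0.4,0,0.102],0]

```text
t: 32.9
position: [0.6376, -0.2061, 0.0833]
orientation: [-180.0, 0.0, 3.0]
wrist_force: [1.5, 1.4, -1.2]
gripper_width: 0.003
```

Request:
step_arm:
  motion:
    - [[-0.4,0,0.102],0]
    - [[-0.4,0,0.102],0]
    - [[-0.4,0,0.102],0]
    - [[-0.3,0,0.077],0]
    - [[-0.3,0,0.077],0]
    - [[-0.3,0,0.077],0]

```text
t: 33.4
position: [0.617, -0.2073, 0.0781]
orientation: [-180.0, -0.0, 3.0]
wrist_force: [0.2, 1.1, 0.5]
gripper_width: 0.005
```

```bash
python3 - <<'E'
from ch import *
import pickle
plan([.6059,-.2083,.0755],3.07)
f=env.grab_frame("wrist");cv2.imwrite("pics/w16.png",f["img"])
f=env.grab_frame("side");cv2.imwrite("pics/s16.png",cv2.resize(f["img"][110:240,230:410],None,fx=4.3,fy=4.3,interpolation=cv2.INTER_CUBIC))
E
```

```text
t 33.4 pos [ 0.617  -0.2073  0.0781] yaw 2.99 turn -0.08 shift cm tool [-1.11  0.04  0.26] rows 1 each [-1.109  0.04   0.261] F [0.2 1.1 0.5] w 0.04
```

View pics/w16.png

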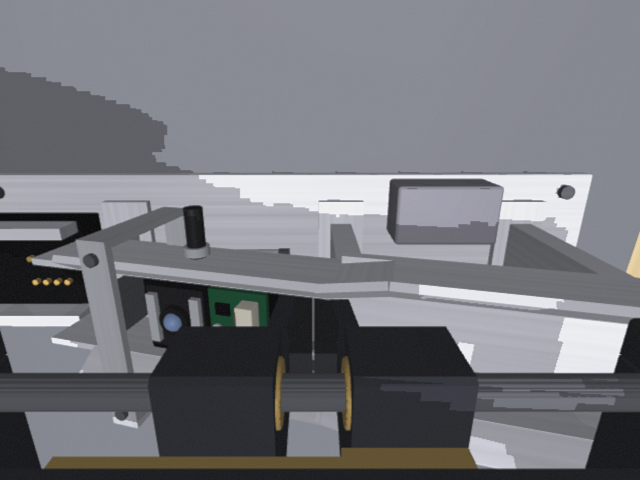

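View pics/s16.png

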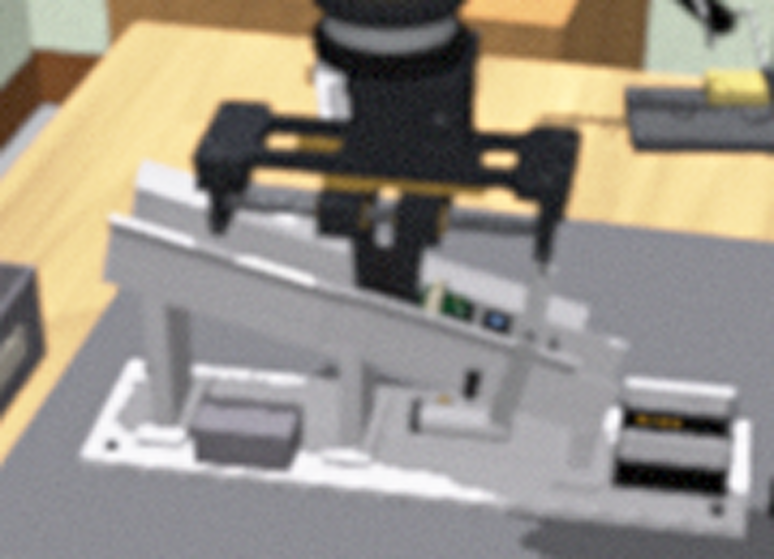

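Request:
step_arm:
  motion:
    - [[-0.2,0,0.051],0]
    - [[-0.2,0,0.051],0]
    - [[-0.2,0,0.051],0]
    - [[-0.2,0,0.051],0]

```text
t: 33.83
position: [0.6094, -0.208, 0.0762]
orientation: [180.0, -0.0, 3.0]
wrist_force: [1.4, 0.3, 0.5]
gripper_width: 0.004
```

Request:
step_arm:
  motion:
    - [[-0.1,0,0.026],0]
    - [[-0.1,0,0.026],0]
    - [[0,0,0],0]

```text
t: 34.08
position: [0.607, -0.2081, 0.0756]
orientation: [180.0, 0.0, 3.0]
wrist_force: [1.1, -1.0, 0.1]
gripper_width: 0.003
```

Request:
step_arm:
  motion:
    - [[-0.08,0,0.02],0]
    - [[-0.08,0,0.02],0]
    - [[0,0,0],0]

```text
t: 34.33
position: [0.6056, -0.2081, 0.0752]
orientation: [180.0, -0.0, 3.0]
wrist_force: [1.8, -0.4, 1.0]
gripper_width: 0.003
```

```bash
python3 - <<'E'
from ch import *
import pickle
plan([.6059,-.2083,.0755],3.07)
f=env.grab_frame("wrist");cv2.imwrite("pics/w17.png",f["img"])
f=env.grab_frame("top");cv2.imwrite("pics/t17.png",cv2.resize(f["img"][130:310,380:500],None,fx=3.3,fy=3.3,interpolation=cv2.INTER_CUBIC))
E
```

```text
t 34.3333 pos [ 0.6056 -0.2081  0.0752] yaw 2.99 turn -0.08 shift cm tool [ 0.03  0.02 -0.03] rows 1 each [ 0.031  0.02  -0.032] F [ 1.8 -0.4  1. ] w 0.03
```

View pics/w17.png

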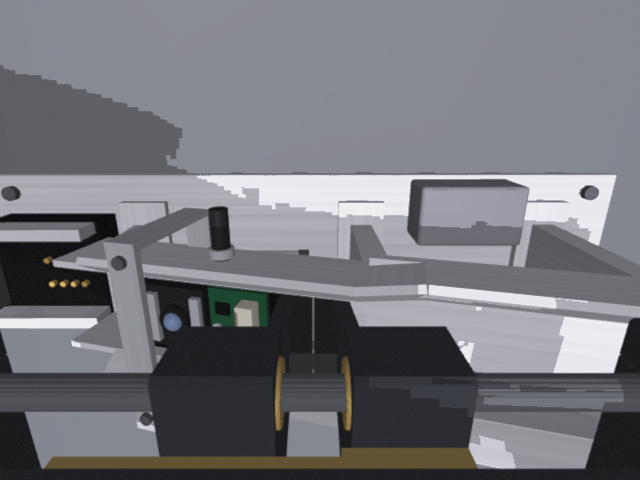

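Request:
step_arm:
  motion:
    - [[-0.08,0,0.02],0]
    - [[-0.08,0,0.02],0]
    - [[0,0,0],0]

```text
t: 34.68
position: [0.6039, -0.2082, 0.0748]
orientation: [180.0, -0.0, 3.0]
wrist_force: [1.7, -2.0, 1.0]
gripper_width: 0.009
```

Request:
step_arm:
  motion:
    - [[-0.06,0,0.015],0]
    - [[-0.06,0,0.015],0]
    - [[0,0,0],0]

```text
t: 34.93
position: [0.6023, -0.2081, 0.0743]
orientation: [-180.0, 0.1, 3.0]
wrist_force: [-0.8, -0.6, 0.1]
gripper_width: 0.006
```

Request:
step_arm:
  motion:
    - [[-0.06,0,0.015],0]
    - [[-0.06,0,0.015],0]
    - [[0,0,0],0]

```text
t: 35.18
position: [0.6008, -0.2078, 0.0739]
orientation: [-180.0, 0.1, 3.0]
wrist_force: [0.6, -0.5, 0.3]
gripper_width: 0.002
```

Request:
step_arm:
  motion:
    - [[-0.06,0,0.015],0]
    - [[-0.06,0,0.015],0]
    - [[0,0,0],0]

```text
t: 35.43
position: [0.6007, -0.2078, 0.0739]
orientation: [-180.0, -0.0, 3.0]
wrist_force: [1.5, -0.0, 0.5]
gripper_width: 0.004
```

Request:
step_arm:
  motion:
    - [[-0.06,0,0.015],0]
    - [[-0.06,0,0.015],0]
    - [[0,0,0],0]

```text
t: 35.68
position: [0.6006, -0.2078, 0.0739]
orientation: [-180.0, -0.2, 3.0]
wrist_force: [5.5, 1.7, 0.5]
gripper_width: 0.0
```

```bash
python3 - <<'E'
from ch import *
import pickle
plan([.6059,-.2083,.0755],3.07)
f=env.grab_frame("wrist");cv2.imwrite("pics/w18.png",f["img"])
pickle.dump(f,open("w18.pkl","wb"))
f=env.grab_frame("side");cv2.imwrite("pics/s18.png",cv2.resize(f["img"][110:240,230:410],None,fx=4.3,fy=4.3,interpolation=cv2.INTER_CUBIC))
E
```

```text
t 35.6833 pos [ 0.6006 -0.2078  0.0739] yaw 3.02 turn -0.05 shift cm tool [ 0.52  0.07 -0.16] rows 1 each [ 0.522  0.074 -0.156] F [5.5 1.7 0.5] w 0.0
```

View pics/w18.png

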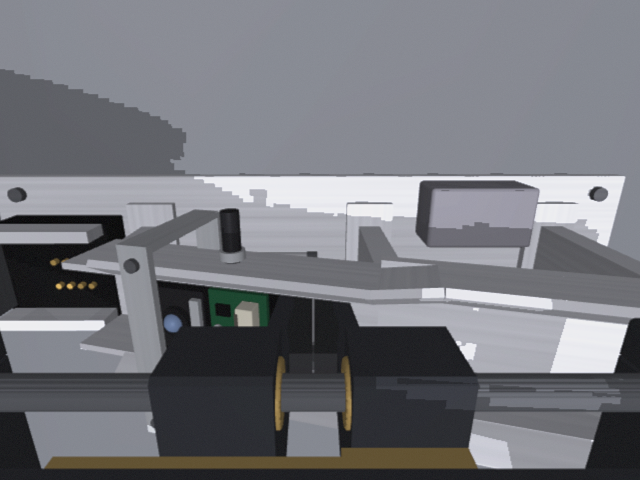

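View pics/s18.png

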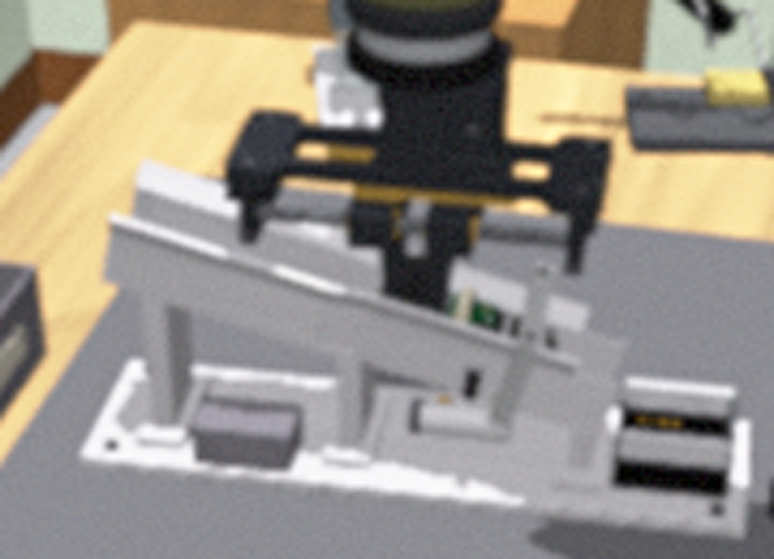

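Request:
step_arm:
  motion:
    - [[-0.06,0,0.015],0]
    - [[-0.04,0,0.01],0]
    - [[0,0,0],0]

```text
t: 36.03
position: [0.6006, -0.2079, 0.074]
orientation: [180.0, -0.3, 3.0]
wrist_force: [6.9, 1.1, 0.4]
gripper_width: 0.003
```

Request:
step_arm:
  motion:
    - [[0.2,0,-0.1],0]
    - [[0.3,0,-0.15],0]
    - [[0.4,0,-0.3],0]
    - [[0.4,0,-0.5],0]
    - [[0,0,-1],0]
    - [[0,0,-1.5],0]
    - [[0,0,-2],0]
    - [[0,0,-2],0]
    - [[0,0,-2],0]
    - [[0,0,-1],0]
    - [[0,0,-0.5],0]
    - [[0,0,0],0]

```text
t: 37.03
position: [0.6115, -0.2079, 0.185]
orientation: [180.0, -0.1, 3.0]
wrist_force: [-0.1, -0.4, -0.4]
gripper_width: 0.001
```

```bash
python3 - <<'E'
from ch import *
import pickle
plan([.59,-.285,.26],3.07,n=6)
E
```

```text
t 37.0333 pos [ 0.6115 -0.2079  0.185 ] yaw 2.98 turn -0.09 shift cm tool [-2.56  7.59 -7.5 ] rows 6 each [-0.426  1.264 -1.251] F [-0.1 -0.4 -0.4] w 0.01
```

Request:
step_arm:
  motion:
    - [[-0.2,0.6,-0.6],0]
    - [[-0.43,1.26,-1.25],0]
    - [[-0.43,1.26,-1.25],0]
    - [[-0.43,1.26,-1.25],0]
    - [[-0.43,1.26,-1.25],0]
    - [[-0.43,1.26,-1.25],0]
    - [[-0.2,0.6,-0.6],0]
    - [[0,0,0],0]
    - [[0,0,0],0]
    - [[0,0,0],0]

```text
t: 37.87
position: [0.5894, -0.2823, 0.257]
orientation: [-179.9, 0.1, 3.1]
wrist_force: [0.1, -0.4, -0.2]
gripper_width: 0.001
```

```bash
python3 - <<'E'
from ch import *
import pickle
f=env.grab_frame("wrist");cv2.imwrite("pics/w19.png",f["img"])
pickle.dump(f,open("w19.pkl","wb"))
im=f["img"][60:180,200:360]
cv2.imwrite("pics/w19z.png",cv2.resize(im,None,fx=4.9,fy=4.9,interpolation=cv2.INTER_CUBIC))
for q in env.search_frame(f,"pickup_socket")[:2]: print(q["xy"],q["p"],onplane(f,q["xy"],37))
for X in((-58,11,13),(0,0,12),(-56,0,28),(-49.5,0,37)): print(X,proj(f,c2w(P,X)))
f=env.grab_frame("side");cv2.imwrite("pics/s19.png",f["img"])
f=env.grab_frame("top");cv2.imwrite("pics/t19.png",f["img"])
E
```

```text
[290.0, 124.2] 0.66 (np.float64(-41.31476788742074), np.float64(-1.8820521238697756))
(-58, 11, 13) [317.91412624 139.51133681]
(0, 0, 12) [253.57065505 125.28931276]
(-56, 0, 28) [311.07552961 126.48409431]
(-49.5, 0, 37) [300.0705529  126.79859626]
```

View pics/w19.png

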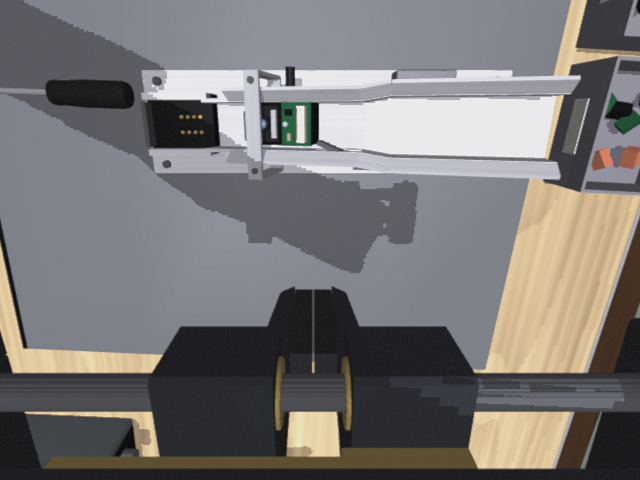

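View pics/w19z.png

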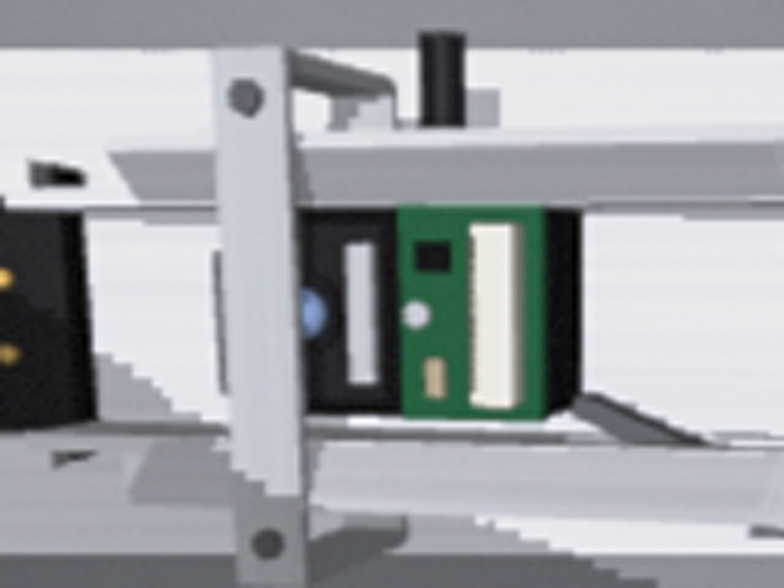

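View pics/t19.png

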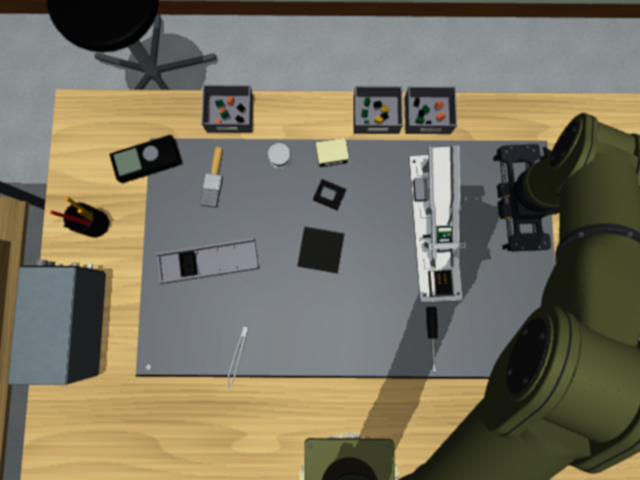

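```bash
python3 - <<'E'
from workcell import env
print(env.get_obs()["t"]); print(env.close_job())
E
```

```text
38.0667
the job is handed in; nothing more can be done
None
```

I took the finished pick-up from the tray by its long sides, set it on the rubber pad and let go. I gripped it again by its two ends and laid it in the chute, lens up and socket uphill. The gripper can only point straight down, so I rested the uphill edge on the floor and opened the fingers a little at a time, letting the part tilt down onto the slope. I then pushed it with the shut fingers until it stopped moving and the wrist force rose to about 7 N, and backed off. The job was handed in at about 38 s of the 72 s allowed.

**Last checks (all by eye in the images against my fitted chute pose):**
- **Pick-up:** in the last wrist picture the socket is where it should be for a part resting against the stop.
- **Catch:** the nose is behind the part's rear face, at its rest position to within about a pixel.
- **Bench:** the overhead picture shows the bare housing, cover and loose tools where they were. The gripper is clear of everything.

**Where readings disagreed:**
- **Socket finder:** the trained network put the socket about 8 mm further downhill than it shows in the picture. I went by the picture.
- **Stop contact:** the part met the stop about 5 mm later than I had computed from the assumed finger thickness.
- **Second grasp:** closing the fingers on the part's ends gave an unexplained upward force of about 6 N. The part lifted cleanly afterwards.

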